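Pack finished nut carvings into a folding tray

ROBOT

A 7-joint arm with a two-finger parallel gripper is mounted at the origin on the work surface. World frame = base frame: x ahead of the robot, y to its left, z up, the work surface at z = 0. Lengths are in mm, angles in degrees, forces in N, time in s.
With the tool pointing down it reaches from about 425 to 925 mm from the base axis. Payload 6.8 kg.
Tool frame: the origin (TCP) lies midway between the tips of the shut fingers; the grasp point (between the pads) lies 19 mm behind it (robot.tcp_to_grasp is the distance from the TCP to the grasp point, in mm); x points along the fingers, z is the direction in which the jaws open and shut, and the axes are right-handed (so a half turn about x gives the same grasp; the last joint's range is limited). The gripper opens to 85 mm and grips with 20 to 120 N. Pads are 22 mm wide; open, the fingers measure 114 mm over their backs; the gripper's body (76 mm by 85 mm) begins 54 mm behind the grasp point. The pads swing forward as they close: fully open they stand 13 mm farther back than shut.
Start: joints at [-76.61, 27.33, 1.283, 89.118, -0.659, 63.558, -4.761], TCP at [226.246, 635.972, 231.308] pointing down, gripper open.
Joint ranges: [-169.35, 169.35], [-19.33, 120.38], [-80.79, 83.38], [13.8, 139.57], [-78.32, 258.32], [9.67, 109.79], [-169.56, 169.56]. Speed limits (degrees/s): [136.94, 136.94, 180, 180, 180, 180, 180].

INTERFACE

Orientations are given as [roll, pitch, yaw] about the fixed x, y, z axes, in that order (R = Rz(yaw) Ry(pitch) Rx(roll)).
In Python, from rig import robot gives the robot as it stands.
- The arm moves only by the shell command python3 -m crank 'ROWS'. ROWS is JSON, a list of rows, each a list of 3 entries, a list of its own where there are three numbers: the turn, a rotation vector about the tool's x, y, z in rad, then the shift along the tool's x, y, z in m, then the opening, from 0 (shut) to 1 (fully open). A call has exactly 5 rows; each row shifts and turns the pose as measured when the row begins, along the tool's axes as they then stand; what a row does not reach is not made up. A row lasts 1/12 s, in which the tool goes at most 41.7 mm and 7.16 degrees, less where a joint would pass 70% of its speed; a pose out of reach is approached as far as the arm can. A call with a gripper value outside its range is refused whole. The fingers move at their own pace and stop on an object; the grip force is fixed at half the most. Time passes only in rows, so rows that do not move let the fingers close, or fill a call up. It gives the time, the measured TCP pose, the force and the opening at its end, in the units of the state.
- robot.get_obs(): the state, without advancing time (a new reading comes with each control period).
- robot.grab_frame(name): name is "side" or "top" or "wrist"; returns the picture (420x560x3 uint8, red, green, blue); there is no depth.
- robot.camera_info(name): a dict with "fovy" (degrees; the focal length in pixels is half the picture's height over the tangent of half this angle, whatever the lens; pixels are square), "cx", "cy" (the principal point, pixels), "dist_coeffs" ([k1, k2, p1, p2, k3] as OpenCV has them; the pictures are not rectified), "world_from_camera" (4x4, takes a point from camera to world coordinates); the wrist camera has in their place "mount" (4x4, takes a point from camera to tool coordinates, whose origin is the TCP and whose axes are the tool frame's). Camera axes: x right, y down, z forward; pixel columns grow to the right and rows downward; lengths in mm; the calibration is good to about 2 mm. A picture is of the moment at which its call begins: read the wrist's pose just before it. camera_info takes no time and is no camera call.
- robot.finish_job(): hands the job in, once; it reports no verdict.
Trained networks look in the newest picture that a camera, given by its name, has taken for a name from the list of things; names that differ only in an ending like _2 or _b are one class to them, and where a whole thing is asked for, a point or a joint stands for the part that bears it (a point fixed in the world has none). Each returns a list of dicts, best first, with "score" (0 to 1); they miss things now and then, are a little off and sometimes report something else, mostly with a low value. They report only what shows in the picture. A call takes as long as a camera call. They do not tell look-alikes from the thing itself.
- robot.look_for(camera, label): "xy" ([column, row] in pixels, amid what is visible of it).
- robot.cut_out(camera, label): "pixels" (420x560 bool, what is visible of it) and "xy" ([column, row] in pixels, amid what is visible of it).
- robot.mark_of(camera, label): "xy" ([column, row] in pixels: a listed point, or the origin of a listed thing).
The state is a dict: "t": time; "joints": joint angles; "qd": joint speeds; "joint_efforts": joint torques, N m; "tool_pos": TCP position; "tool_rot": TCP orientation; "ft_force": force on the tool from outside, world axes, zero at the start; "torque": the same for the moment, N m; "opening": finger opening in mm.
Only numpy, scipy, OpenCV 4.12 (cv2) and the standard library are available. Lean on these libraries where they do the work, as an engineer would, in place of code of your own. Each camera call takes 0.05 s, during which the arm holds its last target.

TASK

Fold up all four walls of the teal tray until they stand upright. Then pull every carving off its spring catch on the grey rack and put it inside the tray, together with the little wax tin, all resting on the tray's floor with the walls still upright. Do not knock over the oil bottle or the cup.

Things in the scene. Friction and masses are not known exactly. Their poses are not given: they have to be found in the camera images.
- tray: Flat teal tray blank fixed on a pale wooden board (122 x 142 x 18 mm). Origin: centre of the board's underside, z up. The floor is 130 mm (its x) by 150 mm (its y), 5 mm thick, its top 23 mm above the origin. Four walls are hinged along its edges. Fixed; place and yaw (up to 0.3 rad) vary, to the robot's left or right.
- wall_far (a joint): Teal tray wall on the +x side of the tray (tray frame), 146 mm wide, reaching 50 mm from its hinge, 3 mm thick. Hinge line 65 mm from the tray's centre, 21.5 mm above the bench. Value: 0 lying flat outwards, 1.57 standing upright, stop at 1.60; starts half open at 0.35 to 0.8 rad. The stiff crease stays where it is left and takes about 0.04 N m to turn (1 to 2 N at its free edge).
- wall_far_edge (a point): Middle of the free (pale) edge of the +x wall, 50 mm from its hinge.
- wall_left (a joint): Teal tray wall on the +y side of the tray (tray frame), 126 mm wide, reaching 50 mm from its hinge, 3 mm thick. Hinge line 75 mm from the tray's centre, 21.5 mm above the bench. Value: 0 lying flat outwards, 1.57 standing upright, stop at 1.60; starts half open at 0.35 to 0.8 rad. The stiff crease stays where it is left and takes about 0.04 N m to turn (1 to 2 N at its free edge).
- wall_left_edge (a point): Middle of the free (pale) edge of the +y wall, 50 mm from its hinge.
- wall_near (a joint): Teal tray wall on the -x side of the tray (tray frame), 146 mm wide, reaching 50 mm from its hinge, 3 mm thick. Hinge line 65 mm from the tray's centre, 21.5 mm above the bench. Value: 0 lying flat outwards, 1.57 standing upright, stop at 1.60; starts half open at 0.35 to 0.8 rad. The stiff crease stays where it is left and takes about 0.04 N m to turn (1 to 2 N at its free edge).
- wall_near_edge (a point): Middle of the free (pale) edge of the -x wall, 50 mm from its hinge.
- wall_right (a joint): Teal tray wall on the -y side of the tray (tray frame), 126 mm wide, reaching 50 mm from its hinge, 3 mm thick. Hinge line 75 mm from the tray's centre, 21.5 mm above the bench. Value: 0 lying flat outwards, 1.57 standing upright, stop at 1.60; starts half open at 0.35 to 0.8 rad. The stiff crease stays where it is left and takes about 0.04 N m to turn (1 to 2 N at its free edge).
- wall_right_edge (a point): Middle of the free (pale) edge of the -y wall, 50 mm from its hinge.
- rack: Grey bar fixed to the bench, 56 (x) by 248 (y) by 25 mm high, with four brass posts (15 mm tall) 64 mm apart along y, each with two spring catches. A carving comes off straight up: about 7 N until it lets go after 6 mm, free of the post after 16 mm. Origin: centre of the underside. Place and yaw (up to 0.3 rad) vary; on the side opposite the tray.
- carving1: Carved brown nut on a square dark wooden base, 36 x 36 mm and 24 mm high; nut 30 mm across; 49 mm high overall, 60 g. Origin: centre of the base's underside; z up through the nut; base sides along x and y. Its hollow base is snapped over a post of the rack, underside on the rack's top (25 mm up). May be absent: two or three of the four are there.
- carving2: Carved brown nut on a square dark wooden base, 36 x 36 mm and 24 mm high; nut 30 mm across; 49 mm high overall, 60 g. Origin: centre of the base's underside; z up through the nut; base sides along x and y. Its hollow base is snapped over a post of the rack, underside on the rack's top (25 mm up). May be absent: two or three of the four are there.
- carving3: Carved brown nut on a square dark wooden base, 36 x 36 mm and 24 mm high; nut 30 mm across; 49 mm high overall, 60 g. Origin: centre of the base's underside; z up through the nut; base sides along x and y. Its hollow base is snapped over a post of the rack, underside on the rack's top (25 mm up). May be absent: two or three of the four are there.
- carving4: Carved brown nut on a square dark wooden base, 36 x 36 mm and 24 mm high; nut 30 mm across; 49 mm high overall, 60 g. Origin: centre of the base's underside; z up through the nut; base sides along x and y. Its hollow base is snapped over a post of the rack, underside on the rack's top (25 mm up). May be absent: two or three of the four are there.
- tin: Small round wax tin, 41 mm across, 26 mm high, aluminium with a brass-coloured lid, 50 g, standing loose on the bench between tray and rack. Origin: centre of its underside.
- oil_bottle: Bottle 48 mm across, 120 mm tall, standing at the back; not part of the job. Origin: centre of its underside, z up.
- tool_cup: Blue ceramic cup 70 mm across, 90 mm tall, standing at the back; not part of the job. Origin: centre of its underside, z up.
There are look-alikes about, which are no part of the job. What is meant by the tin is not red or white, and is the larger of those in its own colour.

How it is judged (in metres and radians):
On the way, in this order (a step that is already met when the one before it is completed fails the run):
1. all four tray walls stand upright (value of joint each of wall_far, wall_left, wall_near, wall_right above 1.4 rad), for 0.2 s.
2. every carving and the tin are inside the tray (x of carving1 in the frame of tray between -0.063 and 0.063 m and y of carving1 in the frame of tray between -0.073 and 0.073 m and z of carving1 in the frame of tray between 0.012 and 0.055 m and x of carving2 in the frame of tray between -0.063 and 0.063 m and y of carving2 in the frame of tray between -0.073 and 0.073 m and z of carving2 in the frame of tray between 0.012 and 0.055 m and x of carving3 in the frame of tray between -0.063 and 0.063 m and y of carving3 in the frame of tray between -0.073 and 0.073 m and z of carving3 in the frame of tray between 0.012 and 0.055 m and x of carving4 in the frame of tray between -0.063 and 0.063 m and y of carving4 in the frame of tray between -0.073 and 0.073 m and z of carving4 in the frame of tray between 0.012 and 0.055 m and x of tin in the frame of tray between -0.063 and 0.063 m and y of tin in the frame of tray between -0.073 and 0.073 m and z of tin in the frame of tray between 0.012 and 0.055 m), for 0.2 s.
At the end, for the whole second after the job is handed in: All four walls at 1.4 rad or more; every carving present and the tin at rest (under 0.03 m/s) inside the tray: origin within 63 mm (tray x) and 73 mm (tray y) of its centre, 12 to 55 mm above the tray's origin (all of step 1 and all of step 2 and linear speed of each of carving1, carving2, carving3, carving4, tin below 0.03 m/s); the robot touches nothing.
It fails at once if the oil bottle or the cup is knocked over (angle between any of oil_bottle, tool_cup's own z axis and vertical above 0.6 rad).
Of carving1, carving2, carving3, carving4 only 2 to 3 are there at a start; the rules pass over those that are not, and their reading is None.
At some moment in a run one of tin may be knocked a few centimetres aside while the robot is not near it.
Once in a run the grip may slacken for a moment while it holds something.
It also fails if it takes over 208 s, if anything falls off the work surface, if the arm or the gripper's body presses on something with over 40 N, if the wrist force passes 120 N, or if a joint passes its speed limit or range.

## Working session

There is one attempt and no reset: what is moved stays moved. The work goes in short steps, Python scripts to look and compute and a shell command to move; the robot and the scene stay as the last step left them, time stands still between calls to the robot, and variables do not carry over. Pictures are saved under pics/ and viewed, and the job is handed in when it is done.

```bash
ls -la; mkdir -p pics
cat > look.py <<'E'
import cv2,sys
from rig import robot
E
python3 - <<'E'
from rig import robot
import cv2
o=robot.get_obs();print(o)
for c in("top","side","wrist"):
    f=robot.grab_frame(c);cv2.imwrite(f"pics/a_{c}.png",f[:,:,::-1])
    i=robot.camera_info(c);print(c,i)
E
```

```text
total 12
drwxr-xr-x  3 agent agent 4096 Dec  7 16:09 .
drwxr-xr-x 23 root  root  4096 Dec  7 16:09 ..
drwxr-xr-x  2 agent agent 4096 Dec  7 16:09 pics
{'t': 0.0, 'joints': array([-76.60886543,  27.37927853,   1.2802262 ,  89.17849276,
        -0.65850691,  63.55920361,  -4.75910924]), 'qd': array([-0.06263712, -0.13784732,  0.01426131, -0.01443788, -0.03220522,
       -0.08401835, -0.00876754]), 'joint_efforts': array([-6.31594794e-04, -5.96453619e+01,  1.60765328e+00, -2.81199324e+01,
        1.24118550e-02,  9.16584424e-03,  7.85843241e-06]), 'tool_pos': array([226.07805816, 635.37149944, 230.28372613]), 'tool_rot': array([-175.42329838,   89.8903767 , -105.00475256]), 'ft_force': array([ 0.32269274, -0.36916476, -0.33488308]), 'torque': array([-0.01728366, -0.04251079,  0.00299627]), 'opening': 85.26081132728557}
top {'fovy': 49.12086741442807, 'cx': 280.20216148538657, 'cy': 211.14212811347377, 'dist_coeffs': array([-0.08826815,  0.        ,  0.        ,  0.        ,  0.        ]), 'world_from_camera': array([[ 1.99558454e-02, -9.90400905e-01,  1.36776501e-01,
         4.56418145
[... 616 characters left out ...]
8e+02],
       [ 2.08517558e-02, -7.68213338e-01, -6.39854258e-01,
         6.04867120e+02],
       [ 0.00000000e+00,  0.00000000e+00,  0.00000000e+00,
         1.00000000e+00]])}
wrist {'fovy': 61.56731296228619, 'cx': 273.94414899976226, 'cy': 209.96093573414313, 'dist_coeffs': array([0.00893148, 0.        , 0.        , 0.        , 0.        ]), 'mount': array([[ 7.61669996e-05, -3.19730053e-01,  9.47508674e-01,
        -1.43149632e+02],
       [ 4.40908839e-04, -9.47508574e-01, -3.19730055e-01,
         8.21704463e+01],
       [ 9.99999900e-01,  4.42117828e-04,  6.88029213e-05,
        -4.92322765e-01],
       [ 0.00000000e+00,  0.00000000e+00,  0.00000000e+00,
         1.00000000e+00]])}
```

View pics/a_top.png

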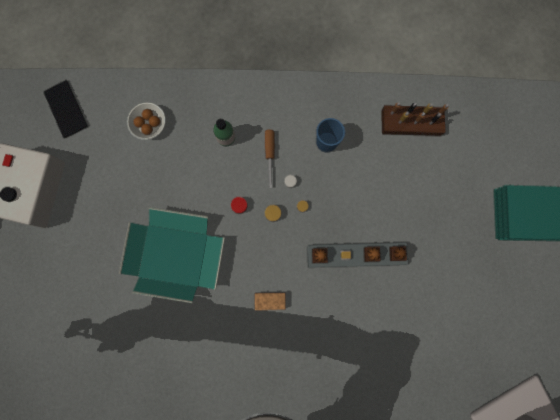

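View pics/a_side.png

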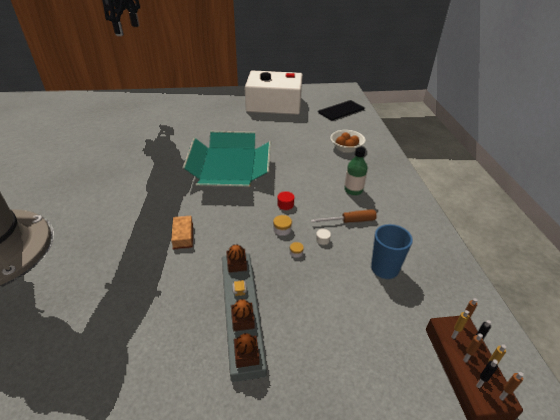

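View pics/a_wrist.png

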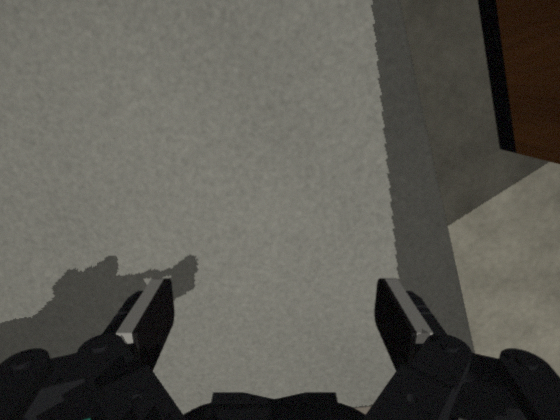

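The top view shows the tray on the left at (172,257) and the rack on the right. Carvings stand at (320,255), (373,254) and (399,253), and the post at (346,255) carries a small yellow block. Things that could be taken for the tin, by top-view pixel:
- large brass at (273,213)
- small brass at (303,206)
- red at (239,205)
- white at (291,181)
- small yellow block on the rack at (346,255)

I choose the large brass one at (273,213).

```bash
cat > h.py <<'E'
import numpy as np,cv2
from rig import robot
from scipy.spatial.transform import Rotation as R
def cam(name,obs=None):
    i=robot.camera_info(name);f=210/np.tan(np.radians(i["fovy"])/2)
    K=np.array([[f,0,i["cx"]],[0,f,i["cy"]],[0,0,1.]])
    if "mount" in i:
        o=obs or robot.get_obs();T=np.eye(4);T[:3,:3]=R.from_euler("xyz",o["tool_rot"],degrees=True).as_matrix();T[:3,3]=o["tool_pos"];W=T@i["mount"]
    else: W=i["world_from_camera"]
    return K,np.array(i["dist_coeffs"]),W
def ray(c,px):
    K,d,W=c;u=cv2.undistortPoints(np.array([[px]],float),K,d)[0,0]
    v=W[:3,:3]@np.array([u[0],u[1],1]);return W[:3,3],v/np.linalg.norm(v)
def atz(c,px,z):
    o,v=ray(c,px);return o+v*(z-o[2])/v[2]
def tri(rs):
    A=np.zeros((3,3));b=np.zeros(3)
    for o,v in rs:
        M=np.eye(3)-np.outer(v,v);A+=M;b+=M@o
    p=np.linalg.solve(A,b);return p,[float(np.linalg.norm((np.eye(3)-np.outer(v,v))@(p-o))) for o,v in rs]
def proj(c,P):
    K,d,W=c;V=np.linalg.inv(W);return cv2.projectPoints(np.array(P,float).reshape(-1,3),cv2.Rodrigues(V[:3,:3])[0],V[:3,3],K,d)[0][:,0]
def save(f,n,crop=None,s=1):
    g=f[:,:,::-1]
    if crop: x0,y0,x1,y1=crop;g=g[y0:y1,x0:x1]
    cv2.imwrite(f"pics/{n}.png",cv2.resize(np.ascontiguousarray(g),None,fx=s,fy=s,interpolation=cv2.INTER_CUBIC))
E
python3 - <<'E'
from h import *
t=robot.grab_frame("top");s=robot.grab_frame("side")
save(t,"b_top",(110,130,430,320),2.4);save(s,"b_side",(170,120,370,380),2.2)
for l in ["tray","wall_far_edge","wall_left_edge","wall_near_edge","wall_right_edge","rack","carving1","tin","oil_bottle","tool_cup"]:
    for c in("top","side"):
        C=cam(c)
        print(l,c,[(round(d["score"],2),np.round(d["xy"]).tolist()) for d in robot.mark_of(c,l)][:5])
E
```

```text
tray top [(0.82, [170.0, 255.0])]
tray side [(0.75, [229.0, 170.0]), (0.46, [352.0, 189.0])]
wall_far_edge top [(0.82, [177.0, 214.0]), (0.7, [172.0, 254.0])]
wall_far_edge side [(0.9, [268.0, 156.0])]
wall_left_edge top [(0.75, [125.0, 246.0])]
wall_left_edge side [(0.72, [234.0, 131.0])]
wall_near_edge top [(0.6, [161.0, 298.0]), (0.22, [217.0, 261.0])]
wall_near_edge side [(0.81, [186.0, 154.0]), (0.39, [218.0, 186.0])]
wall_right_edge top [(0.64, [215.0, 264.0])]
wall_right_edge side [(0.6, [222.0, 184.0])]
rack top [(0.96, [358.0, 256.0])]
rack side [(0.56, [245.0, 314.0])]
carving1 top [(0.8, [395.0, 252.0]), (0.53, [319.0, 255.0]), (0.51, [370.0, 257.0])]
carving1 side [(0.83, [248.0, 356.0]), (0.79, [241.0, 319.0]), (0.76, [239.0, 264.0])]
tin top [(0.78, [238.0, 206.0]), (0.66, [300.0, 208.0]), (0.46, [289.0, 182.0])]
tin side [(0.74, [323.0, 242.0]), (0.58, [287.0, 204.0]), (0.53, [280.0, 228.0]), (0.48, [296.0, 251.0])]
oil_bottle top []
oil_bottle side [(0.77, [350.0, 189.0])]
tool_cup top [(0.61, [326.0, 142.0])]
tool_cup side [(0.74, [380.0, 269.0])]
```

View pics/b_top.png

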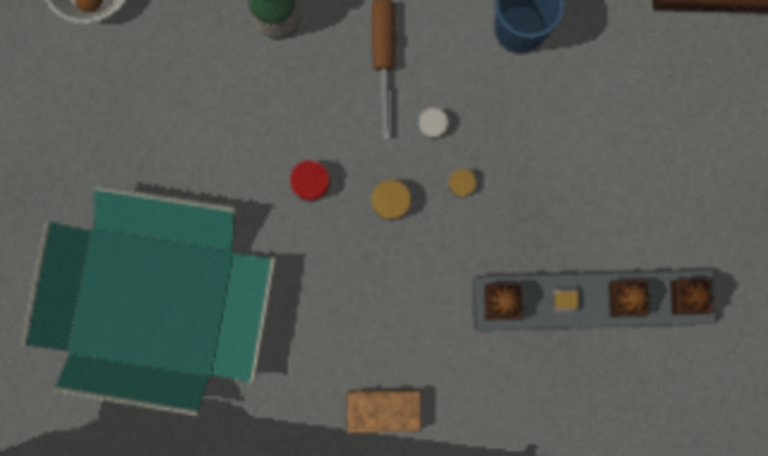

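View pics/b_side.png

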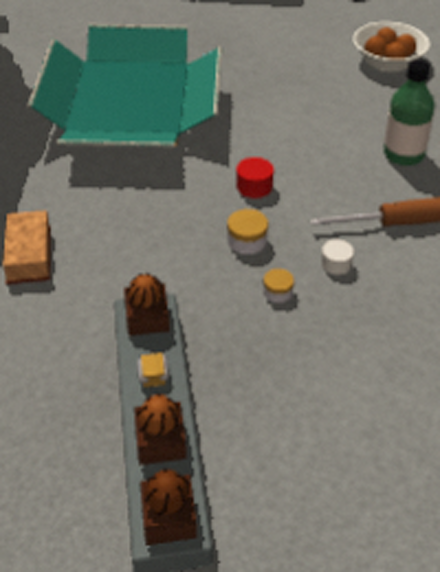

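The crops confirm three carvings, with the post second from the tray empty apart from its brass top. The large brass tin is at crop (391,199) in the top view and (248,224) in the side view. Now I measure.

Run:
```python
from h import *
T=cam("top");S=cam("side")
t=lambda x,y:(110+x/2.4,130+y/2.4)
s=lambda x,y:(170+x/2.2,120+y/2.2)
fl=np.array([atz(T,t(*p),23) for p in [(89,231),(232,252),(214,374),(70,353)]]);print("floor",fl.round(1).tolist(),fl.mean(0).round(1))
for a,b in((0,1),(3,2),(0,3),(1,2)):
    d=fl[b]-fl[a];print(np.linalg.norm(d).round(1),np.degrees(np.arctan2(d[1],d[0])).round(1))
fs=[(90,75),(187,75),(180,136),(64,136)]
rc=np.array([atz(T,t(*p),25) for p in [(475,278),(713,269),(716,321),(477,329)]]);print("rack",rc.round(1).tolist(),rc.mean(0).round(1))
for a,b in((0,1),(3,2),(0,3),(1,2)):
    d=rc[b]-rc[a];print(np.linalg.norm(d).round(1),np.degrees(np.arctan2(d[1],d[0])).round(1))
def P(n,a,b): 
    p,r=tri([ray(T,a),ray(S,b)]);print(n,p.round(1),np.round(r,1))
P("lid",t(391,199),s(248,224))
P("postcap",t(566,300),s(153,369))
P("nutA",t(503,300),s(146,283));P("nutB",t(629,298),s(159,408));P("nutC",t(692,296),s(167,484))
P("rack",(358,256),(245,314))
# wall edges mid
P("far",(t(164,199)),s(218,80)); P("left",t(37,285),s(137,28)); P("near",t(127,401),s(43,75)); P("right",t(262,319),s(117,139))
print("bottle", atz(S,(350,189),0),"cup",atz(T,(326,142),0),atz(S,(380,269),0))
```

```text
floor [[567.9, 310.1, 23.0], [549.4, 160.1, 23.0], [424.5, 173.6, 23.0], [441.9, 322.9, 23.0]] [495.9 241.7  23. ]
151.2 -97.0
150.3 -96.6
126.7 174.2
125.6 173.8
rack [[527.8, -90.5, 25.0], [541.5, -337.0, 25.0], [488.0, -339.5, 25.0], [475.8, -93.2, 25.0]] [ 508.3 -215.    25. ]
247.0 -86.8
246.6 -87.2
52.0 -177.0
53.6 -177.4
lid [609.1  -2.6  23.5] [1.3 1.3]
postcap [ 507.7 -182.6   34.6] [1.2 1.2]
nutA [ 505.7 -115.6   66.3] [1.7 1.7]
nutB [ 510.3 -241.5   61.6] [1.9 1.9]
nutC [ 513.  -305.    61.3] [1.6 1.6]
rack [ 510.8 -217.8    3.6] [4.9 4.9]
far [601.8 228.3  45.9] [1.8 1.8]
left [510.9 352.5  50.1] [1.6 1.6]
near [397.9 255.8  47.2] [1.7 1.7]
right [482.5 124.   44.6] [1.6 1.6]
bottle [799.53130444 129.51252482   0.        ] cup [ 799.9558806  -136.14610524    0.        ] [ 791.57605491 -137.51973875    0.        ]
```

```bash
cat > plan.py <<'E'
# usage: plan.py x y z yawjaw(deg) [nrows]  -> rows to type; yawjaw = world direction of jaw axis (mod 180), tool x down
import sys
from h import *
def plan(tgt,yaw,n,op):
    o=robot.get_obs();R0=R.from_euler("xyz",o["tool_rot"],degrees=True);p=np.array(o["tool_pos"])
    best=None
    for k in(0,180):
        a=np.radians(yaw+k);z=np.array([np.cos(a),np.sin(a),0]);x=np.array([0,0,-1.]);Rt=R.from_matrix(np.c_[x,np.cross(z,x),z])
        rv=(R0.inv()*Rt).as_rotvec()
        if FORCE is not None: ok=(k==FORCE)
        else: ok=best is None or np.linalg.norm(rv)<np.linalg.norm(best)
        if ok: best=rv
    d=np.array(tgt)-p
    print("from",p.round(1),"d",d.round(1),"turn deg",np.degrees(best).round(1),"F",np.round(o["ft_force"],1),"open",round(o["opening"],1),"t",round(o["t"],2))
    m=max(n or 0,int(np.ceil(max(np.linalg.norm(d)/40,np.degrees(np.linalg.norm(best))/7))))
    Rc=R0
    for i in range(m):
        s=Rc.inv().apply(d/m)/1000
        print(f"[[{','.join('%.3f'%(v+0) for v in best/m)}],[{','.join('%.4f'%(v+0) for v in s)}],{op}]"+("," if i<m-1 else ""))
        Rc=Rc*R.from_rotvec(best/m)
FORCE=None
a=sys.argv[1:]
if len(a)>6: FORCE=int(a[6])
plan([float(v) for v in a[:3]],float(a[3]),int(a[4]) if len(a)>4 else 0,a[5] if len(a)>5 else 0)
E
cat > tr.py <<'E'
import numpy as np
C=np.array([496.,241.7]);A=np.radians(-6.5)
ex=np.array([np.cos(A),np.sin(A)]);ey=np.array([-np.sin(A),np.cos(A)])
def w(x,y): return (C+x*ex+y*ey).round(1)
E
python3 -c "
from tr import *
for n,p in dict(L=(0,140),R=(0,-140),F=(130,0),N=(-130,0)).items(): print(n,w(*p))
from h import *
print(R.from_euler('xyz',robot.get_obs()['tool_rot'],degrees=True).as_matrix().round(2))"
python3 plan.py 512 385 200 83.5 10
```

```text
L [511.8 380.8]
R [480.2 102.6]
F [625.2 227. ]
N [366.8 256.4]
[[-0.   -0.94  0.34]
 [ 0.    0.34  0.94]
 [-1.    0.    0.  ]]
from [226.3 636.  231.3] d [ 285.7 -251.   -31.3] turn deg [-13.1   0.   -0. ] F [-0.8  0.1 -0.5] open 85.5 t 1.25
[[-0.023,0.000,-0.000],[0.0031,-0.0353,-0.0141],0],
[[-0.023,0.000,-0.000],[0.0031,-0.0350,-0.0149],0],
[[-0.023,0.000,-0.000],[0.0031,-0.0347,-0.0157],0],
[[-0.023,0.000,-0.000],[0.0031,-0.0343,-0.0165],0],
[[-0.023,0.000,-0.000],[0.0031,-0.0339,-0.0172],0],
[[-0.023,0.000,-0.000],[0.0031,-0.0335,-0.0180],0],
[[-0.023,0.000,-0.000],[0.0031,-0.0331,-0.0188],0],
[[-0.023,0.000,-0.000],[0.0031,-0.0326,-0.0195],0],
[[-0.023,0.000,-0.000],[0.0031,-0.0322,-0.0203],0],
[[-0.023,0.000,-0.000],[0.0031,-0.0317,-0.0210],0]
```

```bash
python3 -m crank '[[[-0.023,0,0],[0.003,-0.035,-0.014],0],[[-0.023,0,0],[0.003,-0.035,-0.015],0],[[-0.023,0,0],[0.003,-0.035,-0.016],0],[[-0.023,0,0],[0.003,-0.034,-0.0165],0],[[-0.023,0,0],[0.003,-0.034,-0.017],0]]'
python3 -m crank '[[[-0.023,0,0],[0.003,-0.034,-0.018],0],[[-0.023,0,0],[0.003,-0.033,-0.019],0],[[-0.023,0,0],[0.003,-0.033,-0.0195],0],[[-0.023,0,0],[0.003,-0.032,-0.020],0],[[-0.023,0,0],[0.003,-0.032,-0.021],0]]'
python3 plan.py 512 385 34 83.5 5
```

```text
t: 1.67
tool_pos: [362.0, 517.0, 215.3]
tool_rot: [49.5, 89.5, 128.0]
ft_force: [1.2, -0.0, -0.6]
opening: 25.6
t: 2.08
tool_pos: [515.4, 389.6, 199.0]
tool_rot: [29.8, 89.4, 115.3]
ft_force: [0.1, 0.9, -0.4]
opening: 0.0
from [515.4 389.6 199. ] d [  -3.4   -4.6 -165. ] turn deg [ 2.   0.5 -0.3] F [ 0.1  0.9 -0.4] open 0.0 t 2.08
[[0.007,0.002,-0.001],[0.0330,0.0004,-0.0012],0],
[[0.007,0.002,-0.001],[0.0330,0.0005,-0.0012],0],
[[0.007,0.002,-0.001],[0.0330,0.0005,-0.0011],0],
[[0.007,0.002,-0.001],[0.0330,0.0005,-0.0011],0],
[[0.007,0.002,-0.001],[0.0330,0.0005,-0.0010],0]
```

```bash
python3 -m crank '[[[0.007,0.002,-0.001],[0.033,0.0005,-0.001],0],[[0.007,0.002,-0.001],[0.033,0.0005,-0.001],0],[[0.007,0.002,-0.001],[0.033,0.0005,-0.001],0],[[0.007,0.002,-0.001],[0.033,0.0005,-0.001],0],[[0.007,0.002,-0.001],[0.033,0.0005,-0.001],0]]'
python3 plan.py 506.7 335.8 34 83.5 5
python3 - <<'E'
from h import *
save(robot.grab_frame("side"),"c_side",(150,90,350,230),3)
save(robot.grab_frame("wrist"),"c_wrist")
E
```

```text
t: 2.5
tool_pos: [533.2, 376.3, 38.6]
tool_rot: [-66.5, 88.7, 15.7]
ft_force: [0.1, 1.1, -0.7]
opening: -0.2
from [533.2 376.3  38.6] d [-26.5 -40.5  -4.6] turn deg [-1.2  0.5  1.2] F [ 0.1  1.1 -0.7] open -0.2 t 2.5
[[-0.004,0.002,0.004],[0.0007,0.0042,-0.0087],0],
[[-0.004,0.002,0.004],[0.0008,0.0042,-0.0087],0],
[[-0.004,0.002,0.004],[0.0008,0.0042,-0.0087],0],
[[-0.004,0.002,0.004],[0.0008,0.0043,-0.0087],0],
[[-0.004,0.002,0.004],[0.0009,0.0043,-0.0087],0]
```

View pics/c_side.png

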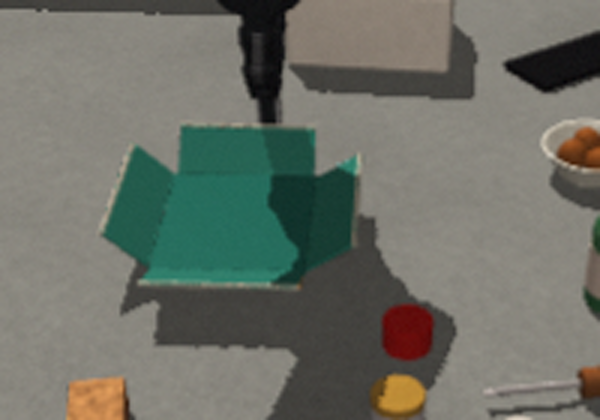

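View pics/c_wrist.png

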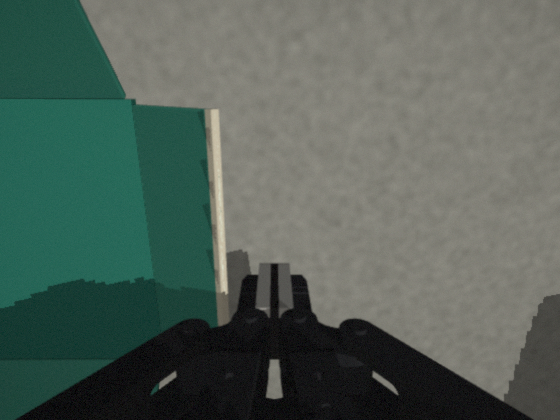

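Side view: the finger (crop 268,110) stands outside the left wall. Wrist view: the wall's pale edge is at column 215 and the closed fingertips at 275. Now I push.

```bash
python3 -m crank '[[[-0.004,0.002,0.004],[0.0008,0.0042,-0.0087],0],[[-0.004,0.002,0.004],[0.0008,0.0042,-0.0087],0],[[-0.004,0.002,0.004],[0.0008,0.0042,-0.0087],0],[[-0.004,0.002,0.004],[0.0008,0.0042,-0.0087],0],[[-0.004,0.002,0.004],[0.0008,0.0042,-0.0087],0]]'
python3 plan.py 506.7 335.8 34 83.5 5
python3 - <<'E'
from h import *
save(robot.grab_frame("side"),"d_side",(150,90,350,230),3)
E
```

```text
t: 3.02
tool_pos: [506.6, 338.7, 38.9]
tool_rot: [-35.3, 89.7, 48.5]
ft_force: [1.2, 1.8, 0.2]
opening: -0.1
from [506.6 338.7  38.9] d [ 0.1 -2.9 -4.9] turn deg [0.3 0.3 0.2] F [1.2 1.8 0.2] open -0.1 t 3.02
[[0.001,0.001,0.001],[0.0010,-0.0001,-0.0006],0],
[[0.001,0.001,0.001],[0.0010,-0.0001,-0.0006],0],
[[0.001,0.001,0.001],[0.0010,-0.0001,-0.0006],0],
[[0.001,0.001,0.001],[0.0010,-0.0001,-0.0006],0],
[[0.001,0.001,0.001],[0.0010,-0.0001,-0.0006],0]
```

View pics/d_side.png

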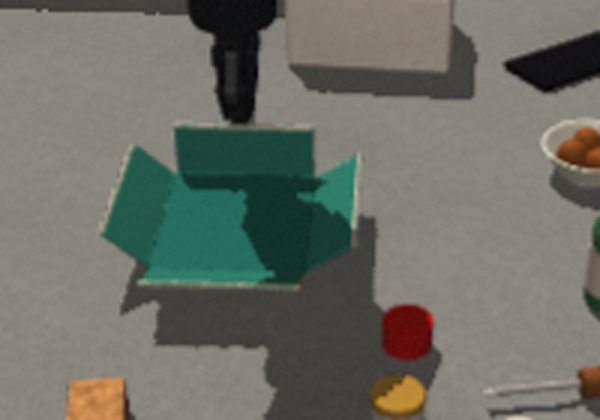

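```bash
python3 -m crank '[[[0,0,0],[0.001,0,-0.002],0],[[0,0,0],[0.001,0,-0.002],0],[[0,0,0],[0.001,0,-0.002],0],[[0,0,0],[0,0,-0.002],0],[[0,0,0],[0,0,-0.002],0]]'
python3 -m crank '[[[0,0,0],[0,0,-0.002],0],[[0,0,0],[0,0,-0.002],0],[[0,0,0],[0,0,-0.002],0],[[0,0,0],[0,0,-0.001],0],[[0,0,0],[0,0,0],0]]'
python3 - <<'E'
from h import *
save(robot.grab_frame("side"),"e_side",(150,90,350,230),3)
save(robot.grab_frame("wrist"),"e_wrist")
E
```

```text
t: 3.48
tool_pos: [505.0, 332.8, 39.3]
tool_rot: [-21.3, 89.0, 62.6]
ft_force: [2.4, 6.0, -3.0]
opening: 0.3
t: 3.9
tool_pos: [504.9, 333.4, 39.8]
tool_rot: [-20.1, 88.3, 64.1]
ft_force: [1.5, -0.3, 0.4]
opening: 0.1
```

View pics/e_side.png

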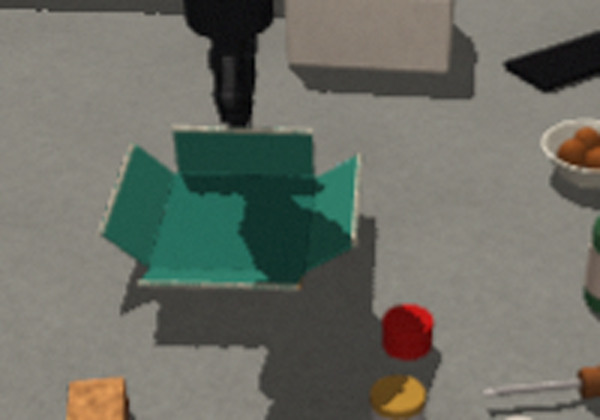

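View pics/e_wrist.png

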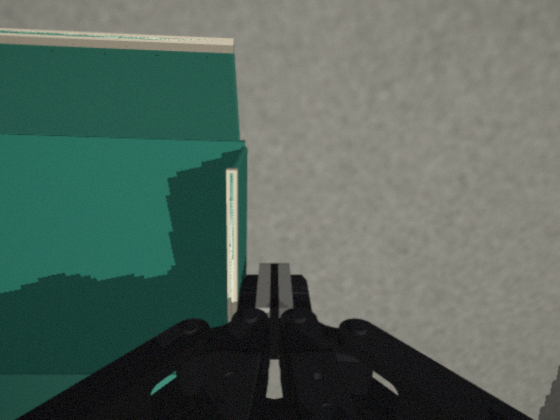

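The wrist view has the hinge at column 245 and the top edge at 230, which fits an upright wall in perspective (ratio 1.43). The 6 N spike was the stop. Next is the near wall.

```bash
python3 -m crank '[[[0,0,0],[0,0,0.008],0],[[0,0,0],[-0.02,0,0.005],0],[[0,0.015,0.01],[-0.03,0,0],0],[[0,0.015,0.01],[-0.035,0,0],0],[[0,0,0],[-0.02,0,0],0]]'
python3 plan.py 368 256 125 83.5 5
```

```text
t: 4.42
tool_pos: [500.8, 340.2, 141.8]
tool_rot: [129.9, 88.2, -146.0]
ft_force: [1.2, -0.4, 0.6]
opening: -0.2
from [500.8 340.2 141.8] d [-132.8  -84.2  -16.8] turn deg [ 0.6 -1.2 -1.4] F [ 1.2 -0.4  0.6] open -0.2 t 4.42
[[0.002,-0.004,-0.005],[0.0044,0.0246,-0.0194],0],
[[0.002,-0.004,-0.005],[0.0042,0.0246,-0.0195],0],
[[0.002,-0.004,-0.005],[0.0040,0.0245,-0.0195],0],
[[0.002,-0.004,-0.005],[0.0038,0.0245,-0.0196],0],
[[0.002,-0.004,-0.005],[0.0036,0.0245,-0.0197],0]
```

```bash
python3 -m crank '[[[0.002,-0.004,-0.005],[0.004,0.0246,-0.0195],0],[[0.002,-0.004,-0.005],[0.004,0.0246,-0.0195],0],[[0.002,-0.004,-0.005],[0.004,0.0245,-0.0195],0],[[0.002,-0.004,-0.005],[0.004,0.0245,-0.0195],0],[[0.002,-0.004,-0.005],[0.004,0.0245,-0.0195],0]]'
python3 plan.py 368 256 34 83.5 5
```

```text
t: 4.83
tool_pos: [372.5, 259.7, 130.0]
tool_rot: [-54.8, 89.0, 28.6]
ft_force: [-0.8, 0.2, 0.2]
opening: 0.1
from [372.5 259.7 130. ] d [ -4.5  -3.7 -96. ] turn deg [-0.2  0.6  0.8] F [-0.8  0.2  0.2] open 0.1 t 4.83
[[-0.001,0.002,0.003],[0.0192,0.0011,-0.0010],0],
[[-0.001,0.002,0.003],[0.0192,0.0010,-0.0010],0],
[[-0.001,0.002,0.003],[0.0192,0.0010,-0.0010],0],
[[-0.001,0.002,0.003],[0.0192,0.0009,-0.0009],0],
[[-0.001,0.002,0.003],[0.0192,0.0009,-0.0009],0]
```

```bash
python3 -m crank '[[[-0.001,0.002,0.003],[0.0192,0.002,-0.001],0],[[-0.001,0.002,0.003],[0.0192,0.002,-0.001],0],[[-0.001,0.002,0.003],[0.0192,0.002,-0.001],0],[[-0.001,0.002,0.003],[0.0192,0.001,-0.001],0],[[-0.001,0.002,0.003],[0.0192,0.001,-0.001],0]]'
python3 plan.py 407 251.9 34 83.5 5
```

```text
t: 5.25
tool_pos: [357.9, 250.5, 34.0]
tool_rot: [138.7, 89.8, -137.8]
ft_force: [0.4, -0.0, -0.3]
opening: 0.2
from [357.9 250.5  34. ] d [49.1  1.4  0. ] turn deg [ 0.1 -0.2 -0.2] F [ 0.4 -0.  -0.3] open 0.2 t 5.25
[[0.000,-0.001,-0.001],[-0.0000,-0.0097,0.0014],0],
[[0.000,-0.001,-0.001],[-0.0000,-0.0097,0.0014],0],
[[0.000,-0.001,-0.001],[-0.0000,-0.0097,0.0014],0],
[[0.000,-0.001,-0.001],[-0.0000,-0.0097,0.0014],0],
[[0.000,-0.001,-0.001],[-0.0000,-0.0097,0.0014],0]
```

```bash
python3 -m crank '[[[0,-0.001,-0.001],[0,-0.0097,0.0014],0],[[0,-0.001,-0.001],[0,-0.0097,0.0014],0],[[0,-0.001,-0.001],[0,-0.0097,0.0014],0],[[0,-0.001,-0.001],[0,-0.0097,0.0014],0],[[0,-0.001,-0.001],[0,-0.0097,0.0014],0]]'
python3 -m crank '[[[0,0,0],[0,-0.003,0],0],[[0,0,0],[0,-0.003,0],0],[[0,0,0],[0,-0.003,0],0],[[0,0,0],[0,-0.002,0],0],[[0,0,0],[0,-0.002,0],0]]'
python3 - <<'E'
from h import *
save(robot.grab_frame("side"),"f_side",(150,90,350,230),3)
save(robot.grab_frame("wrist"),"f_wrist")
E
```

```text
t: 5.67
tool_pos: [406.9, 250.0, 32.6]
tool_rot: [140.8, 89.5, -135.6]
ft_force: [-1.1, -0.7, 1.4]
opening: -0.1
t: 6.08
tool_pos: [420.7, 249.2, 34.3]
tool_rot: [121.7, 89.4, -154.7]
ft_force: [-7.0, 1.3, 5.0]
opening: -0.0
```

View pics/f_side.png

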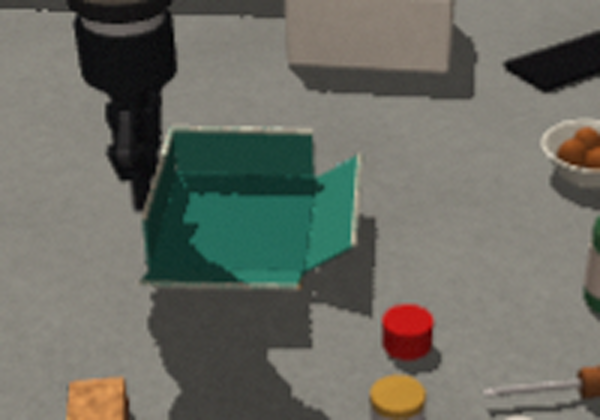

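View pics/f_wrist.png

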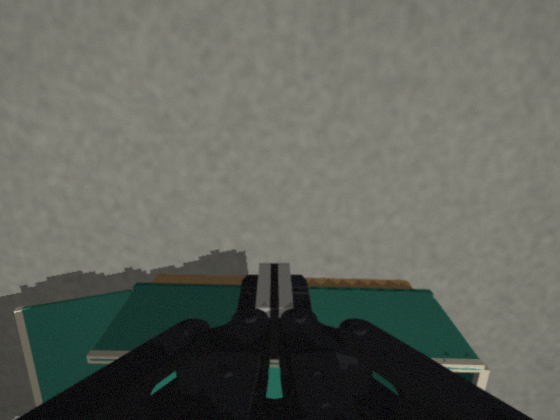

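Near wall is upright against its stop (8 N, seen edge-on in the side crop at x 145–170). Next is the right wall.

```bash
python3 -m crank '[[[0,0,0],[0,0.008,0],0],[[0,0,0],[-0.02,0.008,0],0],[[0,0,0],[-0.035,0,0],0],[[0,0,0],[-0.035,0,0],0],[[0,0,0],[-0.02,0,0],0]]'
python3 plan.py 480 100 130 83.5 5
```

```text
t: 6.6
tool_pos: [401.3, 250.2, 144.4]
tool_rot: [128.1, 88.9, -148.2]
ft_force: [-0.1, -0.8, -0.3]
opening: -0.3
from [401.3 250.2 144.4] d [  78.7 -150.2  -14.4] turn deg [ 0.2 -0.7 -0.8] F [-0.1 -0.8 -0.3] open -0.3 t 6.6
[[0.001,-0.002,-0.003],[0.0029,-0.0190,-0.0281],0],
[[0.001,-0.002,-0.003],[0.0029,-0.0190,-0.0281],0],
[[0.001,-0.002,-0.003],[0.0029,-0.0190,-0.0281],0],
[[0.001,-0.002,-0.003],[0.0029,-0.0190,-0.0281],0],
[[0.001,-0.002,-0.003],[0.0029,-0.0190,-0.0281],0]
```

```bash
python3 -m crank '[[[0.001,-0.002,-0.003],[0.003,-0.019,-0.028],0],[[0.001,-0.002,-0.003],[0.003,-0.019,-0.028],0],[[0.001,-0.002,-0.003],[0.003,-0.019,-0.028],0],[[0.001,-0.002,-0.003],[0.003,-0.019,-0.028],0],[[0.001,-0.002,-0.003],[0.003,-0.019,-0.028],0]]'
python3 plan.py 480 100 34 83.5 5
```

```text
t: 7.02
tool_pos: [485.7, 108.9, 138.3]
tool_rot: [-49.3, 88.6, 35.2]
ft_force: [0.3, -0.1, -0.2]
opening: 0.2
from [485.7 108.9 138.3] d [  -5.7   -8.9 -104.3] turn deg [1.  0.9 1.1] F [ 0.3 -0.1 -0.2] open 0.2 t 7.02
[[0.004,0.003,0.004],[0.0208,0.0014,-0.0022],0],
[[0.004,0.003,0.004],[0.0208,0.0013,-0.0022],0],
[[0.004,0.003,0.004],[0.0208,0.0012,-0.0021],0],
[[0.004,0.003,0.004],[0.0208,0.0011,-0.0020],0],
[[0.004,0.003,0.004],[0.0209,0.0010,-0.0020],0]
```

```bash
python3 -m crank '[[[0.004,0.003,0.004],[0.01,0.003,-0.015],0],[[0.004,0.003,0.004],[0.024,0.002,-0.002],0],[[0.004,0.003,0.004],[0.024,0.001,-0.001],0],[[0.004,0.003,0.004],[0.024,0.001,0],0],[[0.004,0.003,0.004],[0.024,0.001,0],0]]'
python3 plan.py 485 145 34 83.5 5
```

```text
t: 7.43
tool_pos: [487.8, 82.6, 35.4]
tool_rot: [-75.7, 88.8, 6.7]
ft_force: [0.4, -0.3, 0.8]
opening: -0.4
from [487.8  82.6  35.4] d [-2.8 62.4 -1.4] turn deg [-1.1  0.3  1.1] F [ 0.4 -0.3  0.8] open -0.4 t 7.43
[[-0.004,0.001,0.004],[0.0003,0.0022,0.0123],0],
[[-0.004,0.001,0.004],[0.0003,0.0022,0.0123],0],
[[-0.004,0.001,0.004],[0.0003,0.0021,0.0123],0],
[[-0.004,0.001,0.004],[0.0003,0.0021,0.0123],0],
[[-0.004,0.001,0.004],[0.0003,0.0020,0.0123],0]
```

```bash
python3 -m crank '[[[-0.004,0.001,0.004],[0,0.002,0.0123],0],[[-0.004,0.001,0.004],[0,0.002,0.0123],0],[[-0.004,0.001,0.004],[0,0.002,0.0123],0],[[-0.004,0.001,0.004],[0,0.002,0.0123],0],[[-0.004,0.001,0.004],[0,0.002,0.0123],0]]'
python3 -m crank '[[[0,0,0],[0,0,0.002],0],[[0,0,0],[0,0,0.002],0],[[0,0,0],[0,0,0.002],0],[[0,0,0],[0,0,0.002],0],[[0,0,0],[0,0,0.002],0]]'
python3 - <<'E'
from h import *
save(robot.grab_frame("side"),"g_side",(150,90,350,230),3)
save(robot.grab_frame("wrist"),"g_wrist")
E
```

```text
t: 7.85
tool_pos: [483.7, 113.5, 35.9]
tool_rot: [169.1, 87.6, -108.7]
ft_force: [-0.6, -38.6, 17.3]
opening: 0.3
t: 8.27
tool_pos: [487.9, 118.9, 42.9]
tool_rot: [178.5, 87.2, -99.6]
ft_force: [-0.1, -15.9, 7.2]
opening: 0.0
```

View pics/g_wrist.png

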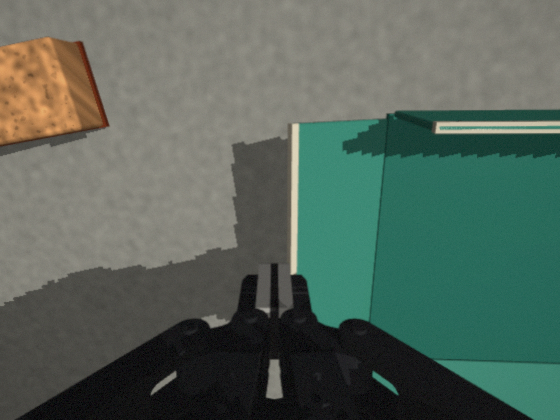

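The push met 38 N with an upward part, so the tip was too high for this flatter wall. I back off and push again from lower down.

```bash
python3 -m crank '[[[0,0.008,0],[0,0,-0.015],0],[[0,0.008,0],[0,0,-0.01],0],[[0,0.008,0],[0.01,0,-0.003],0],[[0,0.008,0],[0.008,0,0],0],[[0,0.008,0],[0.005,0,0],0]]'
python3 plan.py 483 95 18 83.5 5
python3 - <<'E'
from h import *
save(robot.grab_frame("side"),"h_side",(150,90,350,230),3)
save(robot.grab_frame("wrist"),"h_wrist")
E
```

```text
t: 8.78
tool_pos: [485.4, 93.2, 22.7]
tool_rot: [-177.3, 85.1, -95.1]
ft_force: [-0.5, -0.1, -0.5]
opening: -0.0
from [485.4  93.2  22.7] d [-2.4  1.8 -4.7] turn deg [-1.3 -4.9  0.2] F [-0.5 -0.1 -0.5] open -0.0 t 8.78
[[-0.005,-0.017,0.001],[0.0009,0.0005,0.0004],0],
[[-0.005,-0.017,0.001],[0.0009,0.0005,0.0004],0],
[[-0.005,-0.017,0.001],[0.0009,0.0005,0.0003],0],
[[-0.005,-0.017,0.001],[0.0009,0.0005,0.0003],0],
[[-0.005,-0.017,0.001],[0.0009,0.0005,0.0003],0]
```

View pics/h_wrist.png

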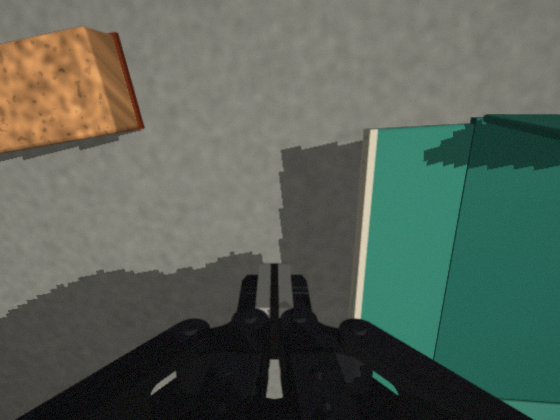

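View pics/h_side.png

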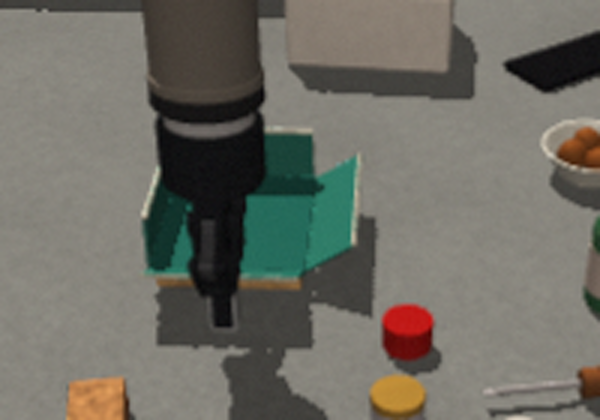

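Run:
```python
from h import *
f=robot.grab_frame("side");save(f,"i_side",(185,130,275,205),8)
T=cam("side")
from tr import *
for a in(0,0.2,0.4,0.6):
  print(a,[ (proj(T,[[*w(x,-75-50*np.cos(a)),21.5+50*np.sin(a)]])[0]-[185,130]).round(1)*8 for x in(-63,63)])
print([ (proj(T,[[*w(x,-75),23]])[0]-[185,130]).round(1)*8 for x in(-63,63)])
f=robot.grab_frame("top");save(f,"i_top",(110,200,240,310),6)
```

```text
0 [array([ 92. , 499.2]), array([515.2, 503.2])]
0.2 [array([ 88.8, 471.2]), array([514.4, 475.2])]
0.4 [array([ 86.4, 439.2]), array([514.4, 443.2])]
0.6 [array([ 84.8, 405.6]), array([513.6, 409.6])]
[array([116. , 396.8]), array([523.2, 400.8])]
```

View pics/i_side.png

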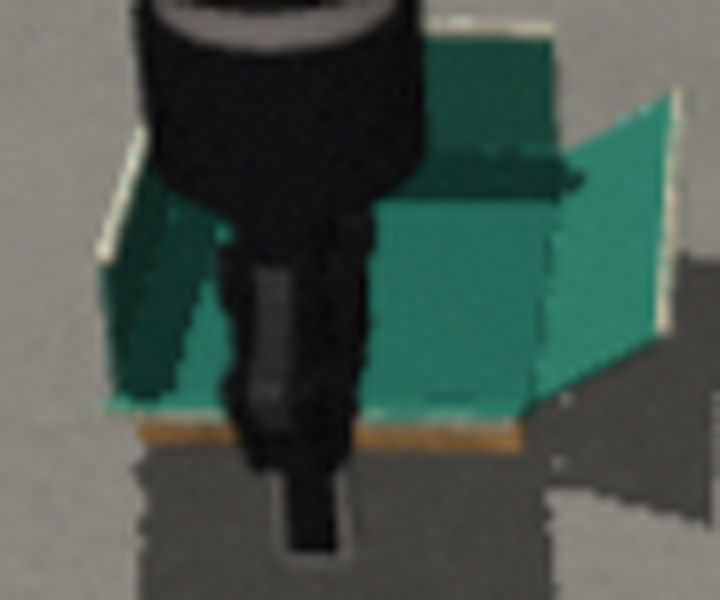

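View pics/i_top.png

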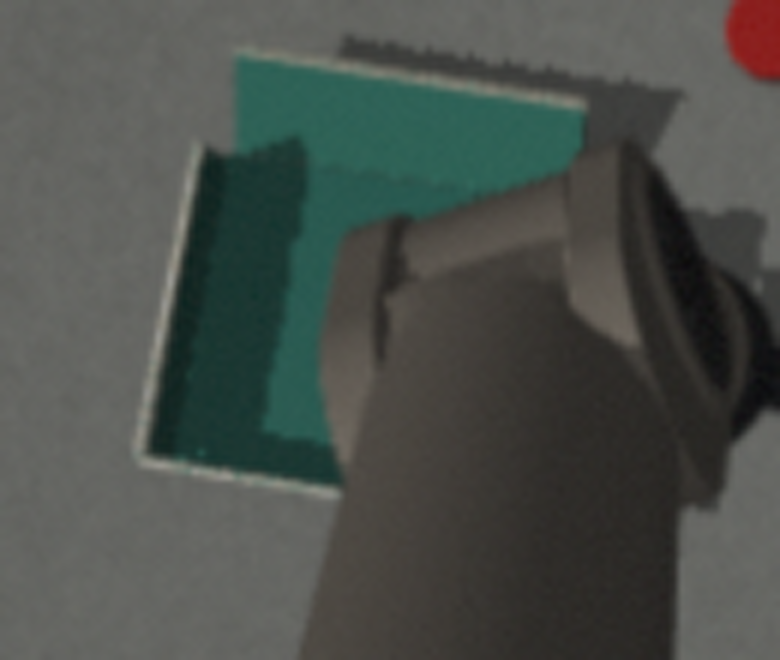

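The right wall's edge sits at crop row 410, so it is still at about 0.6 rad. The jam was friction lock at that flat angle. I'll go low and follow the edge's arc, moving in and up.

```bash
python3 -m crank '[[[-0.005,-0.017,0],[0.002,0.0005,0.001],0],[[-0.005,-0.017,0],[0.002,0.0005,0.001],0],[[-0.005,-0.017,0],[0.002,0.0005,0.001],0],[[-0.005,-0.017,0],[0.002,0.0005,0.001],0],[[-0.005,-0.017,0],[0.001,0.0005,0.001],0]]'
python3 plan.py 481.8 110 14 83.5 5
```

```text
t: 9.4
tool_pos: [484.3, 100.4, 13.8]
tool_rot: [-29.2, 89.5, 54.7]
ft_force: [-0.2, -0.1, 0.1]
opening: -0.1
from [484.3 100.4  13.8] d [-2.5  9.6  0.2] turn deg [0.4 0.5 0.3] F [-0.2 -0.1  0.1] open -0.1 t 9.4
[[0.001,0.002,0.001],[-0.0000,0.0007,0.0019],0],
[[0.001,0.002,0.001],[-0.0000,0.0007,0.0019],0],
[[0.001,0.002,0.001],[-0.0000,0.0007,0.0019],0],
[[0.001,0.002,0.001],[-0.0000,0.0007,0.0019],0],
[[0.001,0.002,0.001],[-0.0000,0.0007,0.0019],0]
```

```bash
python3 -m crank '[[[0,0.002,0],[0,0.001,0.006],0],[[0,0.002,0],[0,0.001,0.004],0],[[0,0,0],[-0.004,0,0.004],0],[[0,0,0],[-0.005,0,0.004],0],[[0,0,0],[-0.004,0,0.004],0]]'
python3 -m crank '[[[0,0,0],[-0.003,0,0.004],0],[[0,0,0],[-0.003,0,0.004],0],[[0,0,0],[-0.002,0,0.0045],0],[[0,0,0],[-0.002,0,0.0045],0],[[0,0,0],[-0.001,0,0.004],0]]'
python3 plan.py 485.6 150.3 36 83.5 5
python3 - <<'E'
from h import *
save(robot.grab_frame("side"),"j_side",(185,130,275,205),8)
E
```

```text
t: 9.82
tool_pos: [484.0, 120.0, 27.5]
tool_rot: [-47.7, 89.8, 35.8]
ft_force: [0.5, -2.8, 1.0]
opening: 0.4
t: 10.23
tool_pos: [487.4, 145.1, 41.5]
tool_rot: [-52.7, 89.6, 31.0]
ft_force: [0.6, -0.3, -0.3]
opening: -0.4
from [487.4 145.1  41.5] d [-1.8  5.2 -5.5] turn deg [0.2 0.3 0.3] F [ 0.6 -0.3 -0.3] open -0.4 t 10.23
[[0.001,0.001,0.001],[0.0011,0.0005,0.0010],0],
[[0.001,0.001,0.001],[0.0011,0.0005,0.0010],0],
[[0.001,0.001,0.001],[0.0011,0.0005,0.0010],0],
[[0.001,0.001,0.001],[0.0011,0.0005,0.0010],0],
[[0.001,0.001,0.001],[0.0011,0.0005,0.0010],0]
```

View pics/j_side.png

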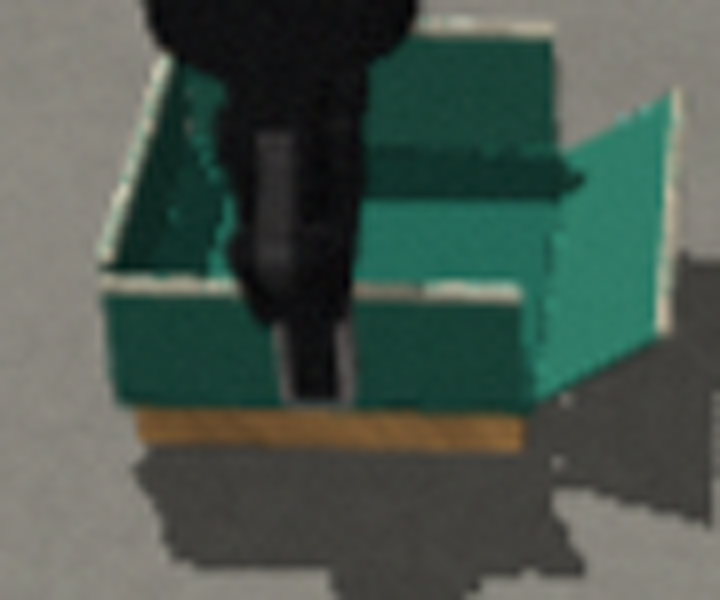

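The right wall (crop rows 285–405) is nearly upright. I press it on to its stop.

```bash
python3 -m crank '[[[0,0,0],[0,0,0.002],0],[[0,0,0],[0,0,0.002],0],[[0,0,0],[0,0,0.002],0],[[0,0,0],[0,0,0.002],0],[[0,0,0],[0,0,0.002],0]]'
python3 -m crank '[[[0,0,0],[0,0,0.002],0],[[0,0,0],[0,0,0.002],0],[[0,0,0],[0,0,0.002],0],[[0,0,0],[0,0,-0.010],0],[[0,0,0],[-0.02,0,-0.01],0]]'
python3 -m crank '[[[0,0,0],[-0.03,0,0],0],[[0,0,0],[-0.035,0,0],0],[[0,0,0],[-0.02,0,0],0],[[0,0,0],[0,-0.02,0],0],[[0,0,0],[0,-0.03,0],0]]'
python3 plan.py 640 225 120 83.5 5
```

```text
t: 10.7
tool_pos: [488.4, 155.2, 41.4]
tool_rot: [-63.8, 89.7, 19.9]
ft_force: [-1.4, -10.4, 7.7]
opening: -0.1
t: 11.12
tool_pos: [483.7, 135.3, 58.7]
tool_rot: [159.2, 89.6, -117.3]
ft_force: [-0.5, -0.8, 0.5]
opening: 0.2
t: 11.53
tool_pos: [528.8, 126.4, 148.1]
tool_rot: [132.2, 89.4, -144.3]
ft_force: [0.7, 0.2, -1.2]
opening: 0.1
from [528.8 126.4 148.1] d [111.2  98.6 -28.1] turn deg [ 0.  -0.4 -0.5] F [ 0.7  0.2 -1.2] open 0.1 t 11.53
[[0.000,-0.001,-0.002],[0.0053,-0.0199,0.0222],0],
[[0.000,-0.001,-0.002],[0.0054,-0.0199,0.0221],0],
[[0.000,-0.001,-0.002],[0.0054,-0.0199,0.0221],0],
[[0.000,-0.001,-0.002],[0.0055,-0.0199,0.0221],0],
[[0.000,-0.001,-0.002],[0.0056,-0.0199,0.0221],0]
```

```bash
python3 -m crank '[[[0,-0.001,-0.002],[0.004,-0.021,0.022],0],[[0,-0.001,-0.002],[0.004,-0.021,0.022],0],[[0,-0.001,-0.002],[0.004,-0.021,0.022],0],[[0,-0.001,-0.002],[0.004,-0.021,0.022],0],[[0,-0.001,-0.002],[0.004,-0.021,0.022],0]]'
python3 plan.py 636 226 14 83.5 5
```

```text
t: 11.95
tool_pos: [653.1, 216.8, 128.8]
tool_rot: [-105.4, 89.6, -22.6]
ft_force: [0.0, -0.2, 0.3]
opening: -0.5
from [653.1 216.8 128.8] d [ -17.1    9.2 -114.8] turn deg [-0.6 -0.1  0.4] F [ 0.  -0.2  0.3] open -0.5 t 11.95
[[-0.002,-0.000,0.001],[0.0229,0.0038,0.0015],0],
[[-0.002,-0.000,0.001],[0.0229,0.0037,0.0015],0],
[[-0.002,-0.000,0.001],[0.0229,0.0037,0.0015],0],
[[-0.002,-0.000,0.001],[0.0229,0.0037,0.0015],0],
[[-0.002,-0.000,0.001],[0.0229,0.0036,0.0015],0]
```

```bash
python3 -m crank '[[[-0.002,0,0.001],[0.023,0.0037,0.0015],0],[[-0.002,0,0.001],[0.023,0.0037,0.0015],0],[[-0.002,0,0.001],[0.023,0.0037,0.0015],0],[[-0.002,0,0.001],[0.023,0.0037,0.0015],0],[[-0.002,0,0.001],[0.022,0.0036,0.0015],0]]'
python3 plan.py 622 228 14 83.5 5
```

```text
t: 12.37
tool_pos: [645.4, 232.9, 13.2]
tool_rot: [-57.3, 89.1, 26.3]
ft_force: [0.5, 0.4, -0.6]
opening: -0.3
from [645.4 232.9  13.2] d [-23.4  -4.9   0.8] turn deg [0.2 0.5 0.7] F [ 0.5  0.4 -0.6] open -0.3 t 12.37
[[0.001,0.002,0.003],[-0.0002,0.0045,-0.0015],0],
[[0.001,0.002,0.003],[-0.0002,0.0045,-0.0015],0],
[[0.001,0.002,0.003],[-0.0002,0.0045,-0.0015],0],
[[0.001,0.002,0.003],[-0.0002,0.0045,-0.0015],0],
[[0.001,0.002,0.003],[-0.0002,0.0045,-0.0015],0]
```

```bash
python3 -m crank '[[[0.001,0.002,0.003],[0,0.009,-0.0015],0],[[0.001,0.002,0.003],[0,0.009,-0.0015],0],[[0.001,0.002,0.003],[0,0.007,-0.001],0],[[0,0,0],[-0.001,0.005,0],0],[[0,0,0],[-0.004,0.004,0],0]]'
python3 -m crank '[[[0,0,0],[-0.004,0.004,0],0],[[0,0,0],[-0.004,0.004,0],0],[[0,0,0],[-0.003,0.004,0],0],[[0,0,0],[-0.003,0.004,0],0],[[0,0,0],[-0.002,0.004,0],0]]'
python3 -m crank '[[[0,0,0],[-0.002,0.004,0],0],[[0,0,0],[-0.002,0.004,0],0],[[0,0,0],[-0.001,0.004,0],0],[[0,0,0],[0,0.003,0],0],[[0,0,0],[0,0.003,0],0]]'
python3 plan.py 571 233 36 83.5 5
python3 - <<'E'
from h import *
save(robot.grab_frame("side"),"k_side",(185,130,275,205),8)
E
```

```text
t: 12.78
tool_pos: [610.7, 230.3, 16.8]
tool_rot: [-73.9, 89.6, 9.4]
ft_force: [0.6, -0.8, -0.1]
opening: 0.2
t: 13.2
tool_pos: [590.5, 233.0, 39.5]
tool_rot: [-65.3, 89.2, 18.0]
ft_force: [0.9, -0.8, -0.5]
opening: 0.2
t: 13.62
tool_pos: [573.4, 235.1, 45.9]
tool_rot: [-68.6, 88.9, 14.7]
ft_force: [14.9, -1.9, -10.7]
opening: -0.2
from [573.4 235.1  45.9] d [-2.4 -2.1 -9.9] turn deg [-0.2  0.4  1.1] F [ 14.9  -1.9 -10.7] open -0.2 t 13.62
[[-0.001,0.001,0.004],[0.0020,0.0005,-0.0005],0],
[[-0.001,0.001,0.004],[0.0020,0.0005,-0.0005],0],
[[-0.001,0.001,0.004],[0.0020,0.0004,-0.0005],0],
[[-0.001,0.001,0.004],[0.0020,0.0004,-0.0005],0],
[[-0.001,0.001,0.004],[0.0020,0.0004,-0.0005],0]
```

View pics/k_side.png

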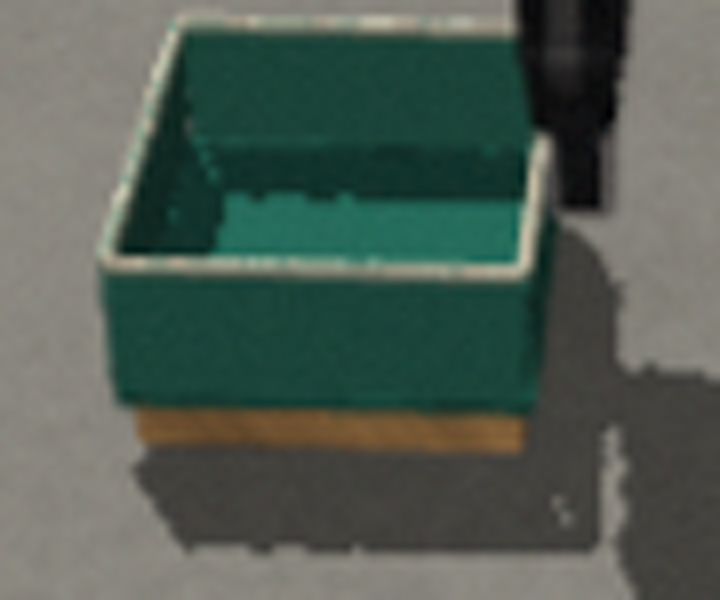

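All four walls stand upright in the side crop. I back off and hover over the tin.

```bash
python3 -m crank '[[[0,0,0],[0,-0.008,0],0],[[0,0,0],[-0.02,-0.008,0],0],[[0,0,0],[-0.035,0,0],0.7],[[0,0,0],[-0.04,0,0],0.7],[[0,0,0],[-0.02,0,0],0.7]]'
python3 plan.py 609 -3 150 83.5 5 0.7
```

```text
t: 14.08
tool_pos: [583.4, 230.3, 157.4]
tool_rot: [-114.5, 89.7, -31.2]
ft_force: [1.3, -0.1, 0.8]
opening: 35.5
from [583.4 230.3 157.4] d [  25.6 -233.3   -7.4] turn deg [-0.2 -0.1  0.3] F [ 1.3 -0.1  0.8] open 35.5 t 14.08
[[-0.001,-0.000,0.001],[0.0014,-0.0088,-0.0381],0.7],
[[-0.001,-0.000,0.001],[0.0013,-0.0088,-0.0381],0.7],
[[-0.001,-0.000,0.001],[0.0013,-0.0087,-0.0381],0.7],
[[-0.001,-0.000,0.001],[0.0013,-0.0087,-0.0381],0.7],
[[-0.001,-0.000,0.001],[0.0013,-0.0087,-0.0381],0.7],
[[-0.001,-0.000,0.001],[0.0013,-0.0087,-0.0381],0.7]
```

```bash
python3 -m crank '[[[0,0,0],[0.001,-0.0088,-0.038],0.7],[[0,0,0],[0.001,-0.0088,-0.038],0.7],[[0,0,0],[0.001,-0.0088,-0.038],0.7],[[0,0,0],[0.001,-0.0088,-0.038],0.7],[[0,0,0],[0.001,-0.0088,-0.038],0.7]]'
python3 - <<'E'
from h import *
c=cam("wrist");f=robot.grab_frame("wrist");save(f,"l_wrist")
print([(round(d["score"],2),np.round(d["xy"]).tolist()) for d in robot.mark_of("wrist","tin")])
f=robot.grab_frame("top");save(f,"l_top")
E
python3 plan.py 609 -3 120 83.5 5 0.7
```

```text
t: 14.5
tool_pos: [608.5, 47.5, 158.7]
tool_rot: [-43.4, 89.1, 41.2]
ft_force: [-0.7, -0.0, -0.7]
opening: 59.6
[(0.72, [316.0, 202.0]), (0.71, [139.0, 221.0]), (0.71, [184.0, 279.0]), (0.7, [217.0, 196.0])]
from [608.6  43.3 158.4] d [  0.4 -46.3 -38.4] turn deg [0.6 0.5 0.6] F [0.5 0.9 0.1] open 59.6 t 14.65
[[0.002,0.002,0.002],[0.0076,-0.0009,-0.0093],0.7],
[[0.002,0.002,0.002],[0.0076,-0.0010,-0.0093],0.7],
[[0.002,0.002,0.002],[0.0076,-0.0010,-0.0092],0.7],
[[0.002,0.002,0.002],[0.0077,-0.0011,-0.0092],0.7],
[[0.002,0.002,0.002],[0.0077,-0.0011,-0.0092],0.7]
```

View pics/l_wrist.png

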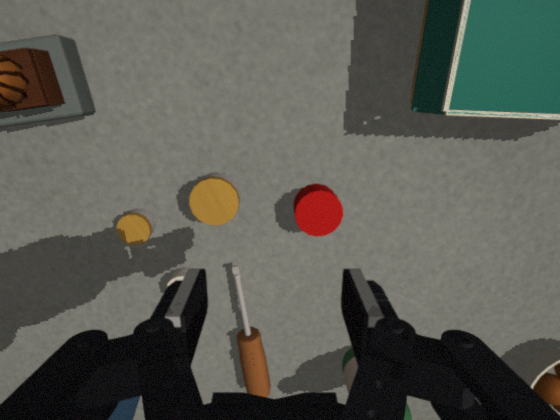

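View pics/l_top.png

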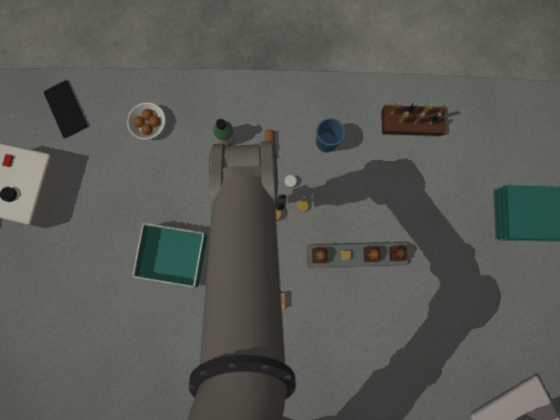

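The large brass tin (214,201) stands between the small brass one (133,228) and the red one (318,210). The white tin and the screwdriver lie further back.

Run:
```python
from h import *
c=cam("wrist");f=robot.grab_frame("wrist");save(f,"m_wrist",(120,140,380,320),3)
hsv=cv2.cvtColor(f,cv2.COLOR_RGB2HSV)
m=cv2.inRange(hsv,(16,120,90),(28,255,255))
n,l,s,ce=cv2.connectedComponentsWithStats(m)
for i in range(1,n):
    if s[i,4]>150: print(s[i],ce[i],atz(c,ce[i],26).round(1))
for d in robot.cut_out("wrist","tin"): 
    print(round(d["score"],2),np.round(d["xy"]),d["pixels"].sum(),f[d["pixels"]].mean(0).round())
```

```text
[ 195  177   50   48 1884] [219.22558386 200.61677282] [608.   -0.9  26. ]
[122 214  35  31 842] [139.38598575 228.9263658 ] [625.6 -71.   26. ]
0.96 [324. 206.] 2065 [152.  26.  24.]
0.87 [221. 203.] 2143 [153. 119.  59.]
```

```bash
python3 plan.py 608 -1.5 60 83.5 5 0.7
```

```text
from [608.4  48.9 158.4] d [ -0.4 -50.4 -98.4] turn deg [1.  0.7 0.6] F [ 0.5  0.  -0.9] open 59.6 t 14.75
[[0.003,0.002,0.002],[0.0196,-0.0007,-0.0103],0.7],
[[0.003,0.002,0.002],[0.0196,-0.0008,-0.0102],0.7],
[[0.003,0.002,0.002],[0.0196,-0.0008,-0.0102],0.7],
[[0.003,0.002,0.002],[0.0196,-0.0009,-0.0101],0.7],
[[0.003,0.002,0.002],[0.0196,-0.0010,-0.0101],0.7]
```

```bash
python3 -m crank '[[[0.003,0.002,0.002],[0.0196,-0.0007,-0.0103],0.7],[[0.003,0.002,0.002],[0.0196,-0.0008,-0.0102],0.7],[[0.003,0.002,0.002],[0.0196,-0.0008,-0.0102],0.7],[[0.003,0.002,0.002],[0.0196,-0.0009,-0.0101],0.7],[[0.003,0.002,0.002],[0.0196,-0.001,-0.01],0.7]]'
python3 -m crank '[[[0,0,0],[0,0,0],0.7],[[0,0,0],[0,0,0],0.7],[[0,0,0],[0,0,0],0.7],[[0,0,0],[0,0,0],0.7],[[0,0,0],[0,0,0],0.7]]'
python3 - <<'E'
from h import *
c=cam("wrist");f=robot.grab_frame("wrist");save(f,"n_wrist")
hsv=cv2.cvtColor(f,cv2.COLOR_RGB2HSV)
m=cv2.inRange(hsv,(16,120,90),(28,255,255))
n,l,s,ce=cv2.connectedComponentsWithStats(m)
for i in range(1,n):
    if s[i,4]>150: print(s[i],ce[i],atz(c,ce[i],26).round(1))
E
python3 plan.py 608 -1.5 5 83.5 5 0.7
```

```text
t: 15.17
tool_pos: [612.3, 13.9, 60.9]
tool_rot: [-31.8, 89.2, 52.9]
ft_force: [0.4, -0.2, -0.0]
opening: 60.0
t: 15.58
tool_pos: [610.1, 21.2, 58.7]
tool_rot: [-0.5, 89.2, 84.7]
ft_force: [0.6, 1.0, -0.1]
opening: 59.5
[ 196  213   74   71 4018] [233.3703335  248.55176705] [607.5  -0.9  26. ]
[  89  267   48   41 1263] [112.60490895 286.32224861] [624.6 -71.2  26. ]
from [610.4  21.4  59. ] d [ -2.4 -22.9 -54. ] turn deg [1.8 0.8 0. ] F [-0.5  1.1  1. ] open 59.5 t 15.63
[[0.006,0.003,0.000],[0.0107,0.0001,-0.0048],0.7],
[[0.006,0.003,0.000],[0.0107,0.0001,-0.0047],0.7],
[[0.006,0.003,0.000],[0.0108,0.0000,-0.0047],0.7],
[[0.006,0.003,0.000],[0.0108,0.0000,-0.0047],0.7],
[[0.006,0.003,0.000],[0.0108,-0.0000,-0.0046],0.7]
```

View pics/n_wrist.png

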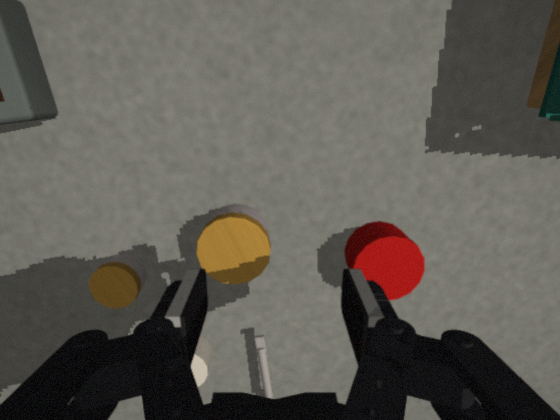

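```bash
python3 -m crank '[[[0.01,0.003,0],[0.002,0,-0.007],0.7],[[0.01,0.003,0],[0.002,0.001,-0.007],0.7],[[0.01,0.003,0],[0.002,0.001,-0.007],0.7],[[0,0.003,0],[0,0,-0.002],0.7],[[0,0,0],[0,0,0],0.7]]'
python3 plan.py 608 -1.5 5 83.5 5 0.7
```

```text
t: 16.05
tool_pos: [607.3, -3.1, 54.7]
tool_rot: [-74.4, 89.7, 9.0]
ft_force: [0.5, 0.3, -0.1]
opening: 59.8
from [607.3  -3.1  54.7] d [  0.7   1.6 -49.7] turn deg [-0.1  0.1  0.3] F [ 0.5  0.3 -0.1] open 59.8 t 16.05
[[-0.000,0.000,0.001],[0.0099,-0.0001,0.0003],0.7],
[[-0.000,0.000,0.001],[0.0099,-0.0001,0.0003],0.7],
[[-0.000,0.000,0.001],[0.0099,-0.0001,0.0003],0.7],
[[-0.000,0.000,0.001],[0.0099,-0.0001,0.0003],0.7],
[[-0.000,0.000,0.001],[0.0099,-0.0001,0.0003],0.7]
```

```bash
python3 -m crank '[[[0,0,0.001],[0.01,0,0.0003],0.7],[[0,0,0.001],[0.01,0,0.0003],0.7],[[0,0,0],[0.01,0,0.0003],0.7],[[0,0,0],[0.01,0,0.0003],0.7],[[0,0,0],[0.008,0,0],0.7]]'
python3 plan.py 608 -1.5 5 83.5 1 0.7
```

```text
t: 16.47
tool_pos: [608.4, -2.2, 3.2]
tool_rot: [-68.8, 89.7, 14.5]
ft_force: [0.5, 0.3, -0.1]
opening: 59.5
from [608.4  -2.2   3.2] d [-0.4  0.7  1.8] turn deg [-0.2  0.1  0.3] F [ 0.5  0.3 -0.1] open 59.5 t 16.47
[[-0.003,0.002,0.005],[-0.0018,0.0005,0.0007],0.7]
```

```bash
python3 -m crank '[[[0,0,0],[0,0,0],0.3],[[0,0,0],[0,0,0],0.3],[[0,0,0],[0,0,0],0.3],[[0,0,0],[0,0,0],0.3],[[0,0,0],[0,0,0],0.3]]'
python3 -m crank '[[[0,0,0],[0,0,0],0.3],[[0,0,0],[-0.01,0,0],0.3],[[0,0,0],[-0.02,0,0],0.3],[[0,0,0],[-0.03,0,0],0.3],[[0,0,0],[-0.03,0,0],0.3]]'
python3 - <<'E'
from h import *
save(robot.grab_frame("wrist"),"o_wrist")
from tr import *; print(w(28,29),w(28,-34),w(-28,34),w(-28,-34))
E
python3 plan.py 527 267 135 83.5 5 0.3
```

```text
t: 16.88
tool_pos: [607.1, -1.8, 0.6]
tool_rot: [-5.6, 89.9, 77.8]
ft_force: [-0.4, -0.5, -0.8]
opening: 38.8
t: 17.3
tool_pos: [602.0, -1.8, 88.5]
tool_rot: [96.6, 89.3, 180.0]
ft_force: [0.6, -0.5, -0.4]
opening: 38.6
[527.1 267.3] [520.  204.7] [472.  278.7] [464.3 211.1]
from [605.8  -1.8  94.8] d [-78.8 268.8  40.2] turn deg [-0.1  0.  -0.2] F [ 1.4 -0.7  1.8] open 39.0 t 17.35
[[-0.000,0.000,-0.000],[-0.0050,0.0137,0.0323],0.3],
[[-0.000,0.000,-0.000],[-0.0050,0.0137,0.0323],0.3],
[[-0.000,0.000,-0.000],[-0.0050,0.0137,0.0323],0.3],
[[-0.000,0.000,-0.000],[-0.0050,0.0136,0.0323],0.3],
[[-0.000,0.000,-0.000],[-0.0050,0.0136,0.0323],0.3],
[[-0.000,0.000,-0.000],[-0.0050,0.0136,0.0323],0.3],
[[-0.000,0.000,-0.000],[-0.0050,0.0136,0.0323],0.3],
[[-0.000,0.000,-0.000],[-0.0050,0.0136,0.0323],0.3]
```

View pics/o_wrist.png

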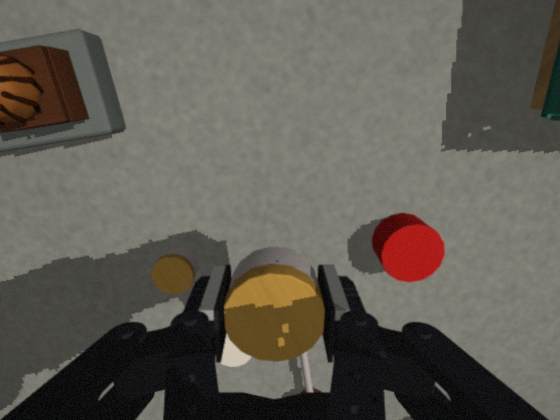

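The tin is held between the pads at (275,310). I carry it to the tray.

```bash
python3 -m crank '[[[0,0,0],[-0.012,0.005,0.015],0.2],[[0,0,0],[-0.008,0.0137,0.032],0.2],[[0,0,0],[-0.008,0.0137,0.032],0.2],[[0,0,0],[-0.005,0.0137,0.032],0.2],[[0,0,0],[-0.005,0.0137,0.032],0.2]]'
python3 -m crank '[[[0,0,0],[-0.002,0.0137,0.032],0.2],[[0,0,0],[-0.002,0.0137,0.032],0.2],[[0,0,0],[0,0.0137,0.032],0.2],[[0,0,0],[0,0.013,0.03],0.2],[[0,0,0],[0,0,0],0.2]]'
python3 plan.py 527 267 100 83.5 5 0.2
```

```text
t: 17.77
tool_pos: [567.9, 140.0, 141.9]
tool_rot: [-97.3, 89.4, -15.0]
ft_force: [0.6, 0.5, -0.5]
opening: 38.7
t: 18.18
tool_pos: [526.8, 287.9, 151.8]
tool_rot: [-59.6, 89.0, 23.1]
ft_force: [0.5, 1.2, 0.2]
opening: 38.7
from [526.8 287.9 151.8] d [  0.2 -20.9 -51.8] turn deg [-0.7  0.5  0.8] F [0.5 1.2 0.2] open 38.7 t 18.18
[[-0.003,0.002,0.003],[0.0103,-0.0004,-0.0042],0.2],
[[-0.003,0.002,0.003],[0.0103,-0.0004,-0.0042],0.2],
[[-0.003,0.002,0.003],[0.0103,-0.0005,-0.0042],0.2],
[[-0.003,0.002,0.003],[0.0103,-0.0005,-0.0042],0.2],
[[-0.003,0.002,0.003],[0.0104,-0.0005,-0.0042],0.2]
```

```bash
python3 -m crank '[[[-0.003,0.002,0.003],[0.010,-0.0005,-0.004],0.2],[[-0.003,0.002,0.003],[0.01,-0.0005,-0.004],0.2],[[-0.003,0.002,0.003],[0.01,-0.0005,-0.004],0.2],[[-0.003,0.002,0.003],[0.004,-0.0005,-0.004],0.2],[[0,0,0],[0,0,-0.003],0.2]]'
python3 - <<'E'
from h import *
from tr import *
c=cam("wrist");f=robot.grab_frame("wrist").copy()
for z,hx,hy,col in((71.5,65,75,(255,0,0)),(23,63.5,73.5,(255,255,0))):
    P=[[*w(a*hx,b*hy),z] for a,b in((1,1),(1,-1),(-1,-1),(-1,1))]
    q=proj(c,P).round().astype(int); cv2.polylines(f,[q.reshape(-1,1,2)],True,col,1)
save(f,"p_wrist")
C=cam("top");f=robot.grab_frame("top").copy()
for z,hx,hy,col in((71.5,65,75,(255,0,0)),(23,63.5,73.5,(255,255,0))):
    P=[[*w(a*hx,b*hy),z] for a,b in((1,1),(1,-1),(-1,-1),(-1,1))]
    q=proj(C,P).round().astype(int); cv2.polylines(f,[q.reshape(-1,1,2)],True,col,1)
save(f,"p_top",(110,200,240,310),5)
E
python3 plan.py 527 267 90 83.5 5 0.2
```

```text
t: 18.6
tool_pos: [526.6, 267.3, 115.4]
tool_rot: [-92.6, 89.9, -8.9]
ft_force: [-0.0, 0.1, -0.1]
opening: 38.7
from [526.9 267.  116.2] d [  0.1  -0.  -26.2] turn deg [0.1 0.  0.2] F [ 0.3  0.3 -0.7] open 38.4 t 18.7
[[0.000,0.000,0.001],[0.0052,0.0000,-0.0000],0.2],
[[0.000,0.000,0.001],[0.0052,-0.0000,-0.0000],0.2],
[[0.000,0.000,0.001],[0.0052,-0.0000,-0.0000],0.2],
[[0.000,0.000,0.001],[0.0052,-0.0000,-0.0000],0.2],
[[0.000,0.000,0.001],[0.0052,-0.0000,-0.0000],0.2]
```

View pics/p_wrist.png

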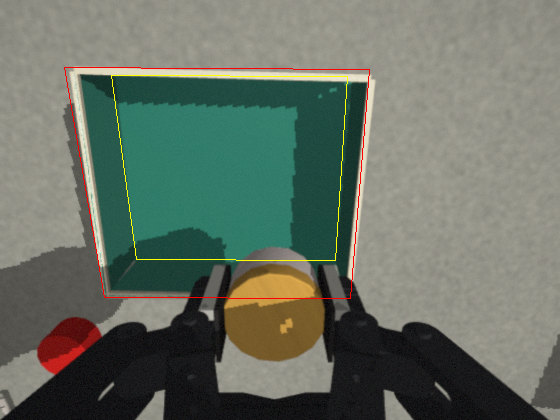

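View pics/p_top.png

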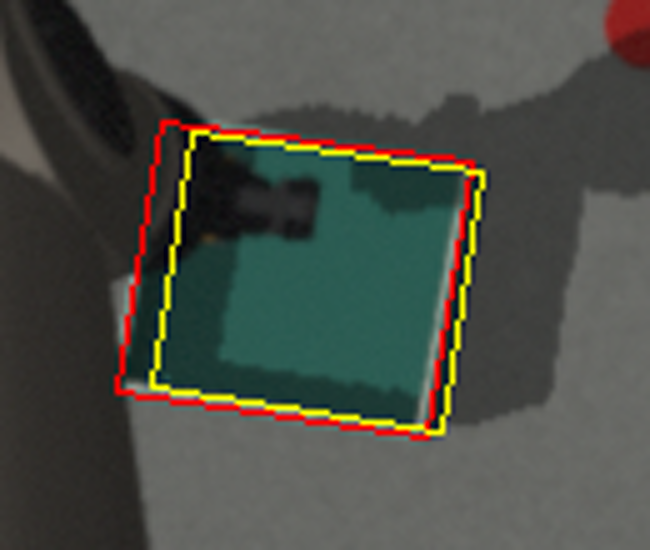

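```bash
sed -i 's/241.7/243./' tr.py; python3 -m crank '[[[0,0,0],[0.018,0,0.0005],0.2],[[0,0,0],[0.018,0,0.0005],0.2],[[0,0,0],[0.018,0,0],0.2],[[0,0,0],[0.018,0,0],0.2],[[0,0,0],[0.01,0,0],0.2]]'
python3 plan.py 527 268 26 83.5 1 0.2
```

```text
t: 19.12
tool_pos: [533.5, 266.7, 36.4]
tool_rot: [-60.5, 89.2, 22.7]
ft_force: [-0.4, -0.4, -1.0]
opening: 38.9
from [533.5 266.7  36.4] d [ -6.5   1.3 -10.4] turn deg [-0.3  0.4  0.7] F [-0.4 -0.4 -1. ] open 38.9 t 19.12
[[-0.006,0.007,0.012],[0.0104,0.0067,0.0005],0.2]
```

```bash
python3 -m crank '[[[-0.002,0.004,0.006],[0.002,0.003,0],0.2],[[0,0.003,0.006],[0.004,0.002,0],0.2],[[0,0,0],[0.004,0.001,0],0.2],[[0,0,0],[0,0,0],0.2],[[0,0,0],[0,0,0],0.2]]'
python3 plan.py 527 268 25 83.5 1 0.2
```

```text
t: 19.53
tool_pos: [528.4, 266.8, 26.6]
tool_rot: [154.8, 90.0, -122.0]
ft_force: [0.0, -0.0, -1.1]
opening: 38.5
from [528.4 266.8  26.6] d [-1.4  1.2 -1.6] turn deg [-0.3 -0.  -0. ] F [ 0.  -0.  -1.1] open 38.5 t 19.53
[[-0.006,-0.000,-0.000],[0.0016,0.0015,0.0010],0.2]
```

```bash
python3 -m crank '[[[0,0,0],[0.002,0,0],0.2],[[0,0,0],[0,0,0],0.57],[[0,0,0],[0,0,0],0.57],[[0,0,0],[0,0,0],0.57],[[0,0,0],[-0.005,0,0],0.57]]'
python3 -m crank '[[[0,0,0],[-0.01,0,0],0.57],[[0,0,0],[-0.02,0,0],0.57],[[0,0,0],[-0.03,0,0],0.57],[[0,0,0],[-0.035,0,0],0.57],[[0,0,0],[-0.02,0,0],0.57]]'
python3 - <<'E'
from h import *
c=cam("wrist");f=robot.grab_frame("wrist");save(f,"q_wrist")
E
python3 plan.py 506 -115 140 -3 5 0.57
```

```text
t: 19.95
tool_pos: [529.0, 267.5, 31.3]
tool_rot: [-50.9, 89.9, 32.3]
ft_force: [0.3, -0.2, -0.7]
opening: 48.7
t: 20.37
tool_pos: [525.9, 265.7, 149.0]
tool_rot: [130.8, 89.6, -146.0]
ft_force: [0.5, 0.9, -0.4]
opening: 48.4
from [527.7 266.7 152.4] d [ -21.7 -381.7  -12.4] turn deg [86.2 -0.1 -0. ] F [1.7 0.7 2.6] open 49.0 t 20.42
[[0.116,-0.000,-0.000],[0.0010,-0.0018,-0.0294],0.57],
[[0.116,-0.000,-0.000],[0.0010,-0.0052,-0.0289],0.57],
[[0.116,-0.000,-0.000],[0.0010,-0.0085,-0.0281],0.57],
[[0.116,-0.000,-0.000],[0.0010,-0.0117,-0.0270],0.57],
[[0.116,-0.000,-0.000],[0.0010,-0.0147,-0.0254],0.57],
[[0.116,-0.000,-0.000],[0.0010,-0.0176,-0.0236],0.57],
[[0.116,-0.000,-0.000],[0.0010,-0.0202,-0.0214],0.57],
[[0.116,-0.000,-0.000],[0.0010,-0.0225,-0.0189],0.57],
[[0.116,-0.000,-0.000],[0.0010,-0.0246,-0.0162],0.57],
[[0.116,-0.000,-0.000],[0.0010,-0.0263,-0.0132],0.57],
[[0.116,-0.000,-0.000],[0.0010,-0.0276,-0.0101],0.57],
[[0.116,-0.000,-0.000],[0.0010,-0.0286,-0.0069],0.57],
[[0.116,-0.000,-0.000],[0.0010,-0.0292,-0.0035],0.57]
```

View pics/q_wrist.png

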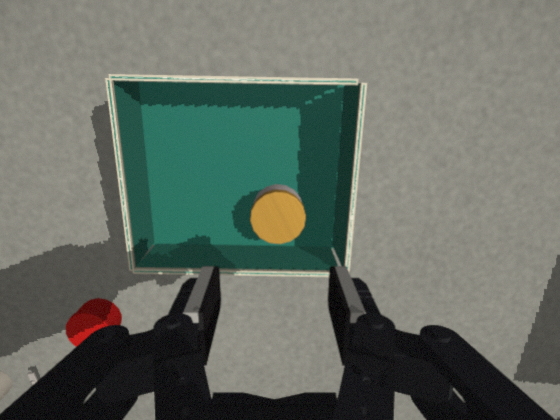

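The tin stands alone in the tray at (278,217). Now the first carving. I'll grip along the rack's y axis, which leaves about 7 mm clear of the neighbours and avoids a large turn.

```bash
python3 plan.py 505 -117 150 93 10 0.55
```

```text
from [527.7 266.7 152.4] d [ -22.7 -383.7   -2.4] turn deg [-9.8 -0.1 -0.1] F [1.7 0.7 2.6] open 49.0 t 20.42
[[-0.017,-0.000,-0.000],[0.0003,-0.0023,-0.0384],0.55],
[[-0.017,-0.000,-0.000],[0.0003,-0.0016,-0.0384],0.55],
[[-0.017,-0.000,-0.000],[0.0003,-0.0010,-0.0384],0.55],
[[-0.017,-0.000,-0.000],[0.0003,-0.0003,-0.0384],0.55],
[[-0.017,-0.000,-0.000],[0.0003,0.0003,-0.0384],0.55],
[[-0.017,-0.000,-0.000],[0.0003,0.0010,-0.0384],0.55],
[[-0.017,-0.000,-0.000],[0.0003,0.0016,-0.0384],0.55],
[[-0.017,-0.000,-0.000],[0.0003,0.0023,-0.0384],0.55],
[[-0.017,-0.000,-0.000],[0.0002,0.0030,-0.0383],0.55],
[[-0.017,-0.000,-0.000],[0.0002,0.0036,-0.0383],0.55]
```

```bash
python3 -m crank '[[[-0.017,0,0],[0,-0.002,-0.038],0.6],[[-0.017,0,0],[0,-0.002,-0.038],0.6],[[-0.017,0,0],[0,-0.001,-0.038],0.6],[[-0.017,0,0],[0,0,-0.038],0.6],[[-0.017,0,0],[0,0,-0.038],0.6]]'
python3 -m crank '[[[-0.017,0,0],[0,0.001,-0.038],0.6],[[-0.017,0,0],[0,0.002,-0.038],0.6],[[-0.017,0,0],[0,0.002,-0.038],0.6],[[-0.017,0,0],[0,0.003,-0.03],0.6],[[0,0,0],[0,0,0],0.6]]'
python3 plan.py 505 -117 150 93 5 0.6
```

```text
t: 20.83
tool_pos: [519.8, 84.6, 159.2]
tool_rot: [-43.9, 89.1, 45.4]
ft_force: [0.1, -0.1, -0.7]
opening: 51.0
t: 21.25
tool_pos: [511.4, -75.4, 161.7]
tool_rot: [-64.8, 88.9, 28.1]
ft_force: [0.3, 0.3, -0.1]
opening: 51.2
from [511.4 -75.4 161.7] d [ -6.4 -41.6 -11.7] turn deg [-0.1  0.4  1. ] F [ 0.3  0.3 -0.1] open 51.2 t 21.25
[[-0.000,0.002,0.003],[0.0022,0.0017,-0.0083],0.6],
[[-0.000,0.002,0.003],[0.0023,0.0017,-0.0083],0.6],
[[-0.000,0.002,0.003],[0.0023,0.0017,-0.0082],0.6],
[[-0.000,0.002,0.003],[0.0023,0.0017,-0.0082],0.6],
[[-0.000,0.002,0.003],[0.0023,0.0017,-0.0082],0.6]
```

```bash
python3 -m crank '[[[0,0.002,0.003],[0.002,0.0017,-0.009],0.6],[[0,0.002,0.003],[0.002,0.0017,-0.009],0.6],[[0,0.002,0.003],[0.002,0.0017,-0.009],0.6],[[0,0.002,0.003],[0.002,0.0017,-0.009],0.6],[[0,0,0],[0,0,-0.004],0.6]]'
python3 - <<'E'
from h import *
robot.grab_frame("wrist")
o=robot.get_obs();c=cam("wrist",o);f=robot.grab_frame("wrist");save(f,"r_wrist")
print(o["tool_pos"])
for k in("mark_of","look_for"):
  for d in getattr(robot,k)("wrist","carving1"): print(k,round(d["score"],2),np.round(d["xy"]),atz(c,d["xy"],25).round(1))
E
python3 plan.py 505 -117 150 93 5 0.6
```

```text
t: 21.67
tool_pos: [506.5, -117.8, 154.1]
tool_rot: [-89.8, 89.7, 3.2]
ft_force: [0.4, 0.5, -0.1]
opening: 51.3
[ 506.70125368 -118.19395199  154.23547877]
mark_of 0.92 [ 32. 196.] [ 515.6 -313.    25. ]
mark_of 0.74 [276. 193.] [ 502.5 -117.5   25. ]
mark_of 0.69 [116. 198.] [ 513.6 -245.4   25. ]
look_for 0.89 [ 28. 200.] [ 519.  -316.4   25. ]
look_for 0.78 [272. 200.] [ 508.3 -119.9   25. ]
look_for 0.61 [108. 202.] [ 517.3 -252.1   25. ]
from [ 507.1 -116.4  154.5] d [-2.1 -0.6 -4.5] turn deg [-0.   0.   0.4] F [-0.1  0.2 -1. ] open 51.1 t 21.87
[[-0.000,0.000,0.001],[0.0009,0.0004,-0.0001],0.6],
[[-0.000,0.000,0.001],[0.0009,0.0004,-0.0001],0.6],
[[-0.000,0.000,0.001],[0.0009,0.0004,-0.0001],0.6],
[[-0.000,0.000,0.001],[0.0009,0.0004,-0.0001],0.6],
[[-0.000,0.000,0.001],[0.0009,0.0004,-0.0001],0.6]
```

View pics/r_wrist.png

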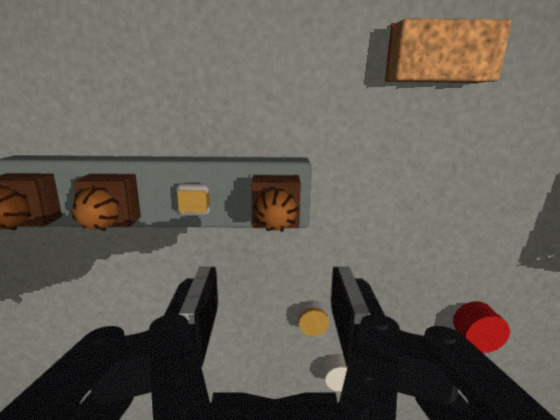

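Run:
```python
from h import *
c=cam("wrist");f=robot.grab_frame("wrist");save(f,"s_wrist",(160,140,340,250),4.4)
r=[atz(c,p,25) for p in((310,158),(310,226),(38,157))];print("rack",np.round(r,1).tolist())
print("A base top L/R",atz(c,(252,200),49).round(1),atz(c,(300,200),49).round(1),"near edge",atz(c,(276,177),49).round(1))
for y in(0,64,128,192):
  P=np.array([503.3,-117,0])+y*np.array([.052,-.9986,0]);print(y,P.round(1),[proj(c,[P+[0,0,z]])[0].round() for z in(25,49,74)])
```

```text
rack [[473.4, -90.5, 25.0], [530.0, -85.7, 25.0], [483.8, -300.7, 25.0]]
A base top L/R [ 502.3 -133.2   49. ] [500.5 -97.9  49. ] near edge [ 484.1 -116.5   49. ]
0 [ 503.3 -117.     0. ] [array([274., 193.]), array([274., 202.]), array([274., 214.])]
64 [ 506.6 -180.9    0. ] [array([194., 193.]), array([187., 202.]), array([179., 214.])]
128 [ 510.  -244.8    0. ] [array([114., 193.]), array([100., 202.]), array([ 83., 214.])]
192 [ 513.3 -308.7    0. ] [array([ 34., 193.]), array([ 13., 202.]), array([-14., 214.])]
```

View pics/s_wrist.png

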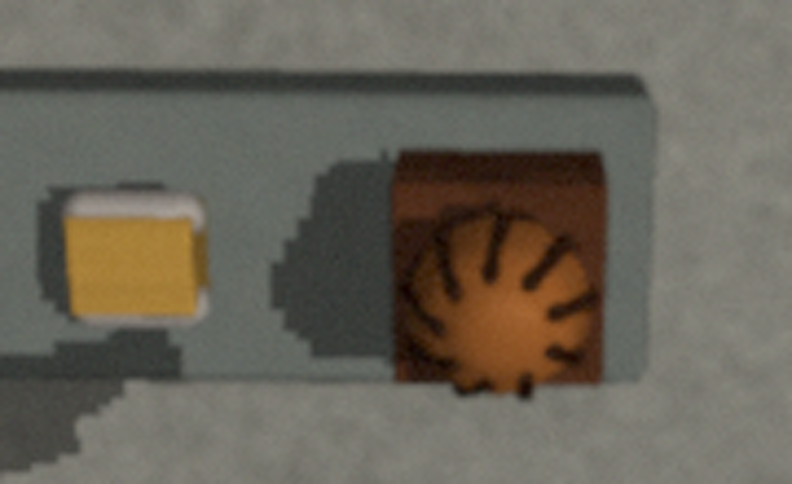

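A's base top is centred at about (273.6,204), which gives (504.5,-117). That agrees with the rack geometry. I descend.

```bash
python3 plan.py 504.5 -117 28 93 5 0.57;  python3 -m crank '[[[0,0,0.001],[0.025,0.001,0],0.57],[[0,0,0.001],[0.025,0.001,0],0.57],[[0,0,0],[0.02,0.001,0],0.57],[[0,0,0],[0.014,0,0],0.57],[[0,0,0],[0,0,0],0.57]]'
python3 plan.py 504.5 -117 25 93 5 0.57
```

```text
from [ 507.1 -116.3  154.5] d [  -2.6   -0.7 -126.5] turn deg [-0.   0.   0.4] F [-0.1 -0.3  0.4] open 51.3 t 21.92
[[-0.000,0.000,0.001],[0.0253,0.0007,-0.0001],0.57],
[[-0.000,0.000,0.001],[0.0253,0.0006,-0.0001],0.57],
[[-0.000,0.000,0.001],[0.0253,0.0006,-0.0001],0.57],
[[-0.000,0.000,0.001],[0.0253,0.0006,-0.0001],0.57],
[[-0.000,0.000,0.001],[0.0253,0.0006,-0.0001],0.57]
t: 22.33
tool_pos: [508.3, -112.4, 69.6]
tool_rot: [-81.4, 89.3, 11.9]
ft_force: [-0.5, 0.1, -0.5]
opening: 48.5
from [ 508.3 -112.4   69.6] d [ -3.8  -4.6 -44.6] turn deg [0.4 0.1 0.6] F [-0.5  0.1 -0.5] open 48.5 t 22.33
[[0.001,0.000,0.002],[0.0089,0.0009,-0.0009],0.57],
[[0.001,0.000,0.002],[0.0089,0.0009,-0.0009],0.57],
[[0.001,0.000,0.002],[0.0089,0.0009,-0.0009],0.57],
[[0.001,0.000,0.002],[0.0089,0.0008,-0.0009],0.57],
[[0.001,0.000,0.002],[0.0089,0.0008,-0.0009],0.57]
```

```bash
python3 -m crank '[[[0.001,0,0.003],[0,0.002,-0.004],0.57],[[0,0,0.003],[0.006,0.002,-0.001],0.57],[[0,0,0.003],[0.01,0,0],0.57],[[0,0,0],[0.01,0,0],0.57],[[0,0,0],[0.006,0,0],0.57]]'
python3 plan.py 504.5 -117 25 93 1 0.57
```

```text
t: 22.75
tool_pos: [507.4, -117.1, 38.6]
tool_rot: [-79.4, 89.6, 14.0]
ft_force: [-0.1, -0.2, 0.1]
opening: 49.0
from [ 507.4 -117.1   38.6] d [ -2.9   0.1 -13.6] turn deg [0.4 0.1 0.4] F [-0.1 -0.2  0.1] open 49.0 t 22.75
[[0.007,0.001,0.007],[0.0136,0.0030,0.0003],0.57]
```

```bash
python3 -m crank '[[[0.003,0,0.003],[0.004,0.002,0],0.57],[[0.003,0,0.003],[0.004,0.001,0],0.57],[[0,0,0],[0.004,0.001,0],0.57],[[0,0,0],[0.001,0,0],0.57],[[0,0,0],[0,0,0],0.2]]'
python3 -m crank '[[[0,0,0],[0,0,0],0.2],[[0,0,0],[0,0,0],0.2],[[0,0,0],[0,0,0],0.2],[[0,0,0],[0,0,0],0.2],[[0,0,0],[0,0,0],0.2]]'
python3 plan.py 504.5 -117 25 93 1 0.57
python3 - <<'E'
from h import *
save(robot.grab_frame("wrist"),"t_wrist")
E
```

```text
t: 23.17
tool_pos: [503.4, -117.9, 23.7]
tool_rot: [-37.5, 89.9, 55.5]
ft_force: [-2.9, -3.6, 24.7]
opening: 38.2
t: 23.58
tool_pos: [503.6, -118.3, 24.4]
tool_rot: [-63.7, 89.9, 29.3]
ft_force: [0.1, -0.2, -1.0]
opening: 34.9
from [ 503.6 -118.3   24.4] d [0.9 1.3 0.6] turn deg [-0.   0.   0.1] F [ 0.1 -0.2 -1. ] open 34.9 t 23.58
[[-0.000,0.001,0.001],[-0.0006,-0.0010,0.0012],0.57]
```

View pics/t_wrist.png

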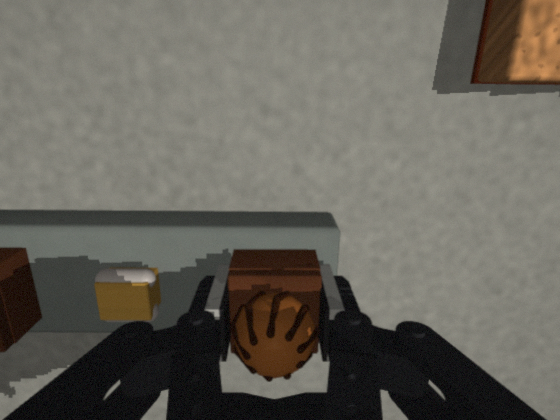

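Carving A is gripped squarely at (275,310). The tips brushed the rack (25 N), so I'll stay about 3 mm higher on the next ones. Pulling up now.

```bash
python3 -m crank '[[[0,0,0],[-0.004,0,0],0.1],[[0,0,0],[-0.005,0,0],0.1],[[0,0,0],[-0.006,0,0],0.1],[[0,0,0],[-0.008,0,0],0.1],[[0,0,0],[-0.01,0,0],0.1]]'
python3 -m crank '[[[0,0,0],[-0.01,0,0],0.1],[[0,0,0],[-0.02,0,0],0.1],[[0,0,0],[-0.03,0,0],0.1],[[0,0,0],[-0.03,0,0],0.1],[[0,0,0],[-0.01,0,0],0.1]]'
python3 - <<'E'
from h import *
save(robot.grab_frame("wrist"),"u_wrist")
from tr import *; print(w(28,-34),w(-28,34),w(-28,-34))
E
python3 plan.py 472 280 140 83.5 10 0.1
```

```text
t: 24.05
tool_pos: [502.7, -117.9, 58.6]
tool_rot: [44.5, 89.9, 137.5]
ft_force: [-0.2, 0.0, -0.8]
opening: 34.6
t: 24.47
tool_pos: [501.5, -118.3, 167.1]
tool_rot: [58.3, 89.9, 151.3]
ft_force: [0.1, -0.3, -0.0]
opening: 35.0
[520. 206.] [472. 280.] [464.3 212.4]
from [ 502.2 -118.4  167.9] d [-30.2 398.4 -27.9] turn deg [ 9.5  0.1 -0. ] F [ 1.  -0.3  0.6] open 34.8 t 24.52
[[0.015,0.000,-0.000],[0.0026,0.0009,0.0363],0.1],
[[0.015,0.000,-0.000],[0.0026,0.0014,0.0363],0.1],
[[0.015,0.000,-0.000],[0.0026,0.0020,0.0363],0.1],
[[0.015,0.000,-0.000],[0.0026,0.0025,0.0362],0.1],
[[0.015,0.000,-0.000],[0.0026,0.0031,0.0362],0.1],
[[0.015,0.000,-0.000],[0.0026,0.0036,0.0361],0.1],
[[0.015,0.000,-0.000],[0.0026,0.0041,0.0361],0.1],
[[0.015,0.000,-0.000],[0.0026,0.0047,0.0360],0.1],
[[0.015,0.000,-0.000],[0.0025,0.0052,0.0359],0.1],
[[0.015,0.000,-0.000],[0.0025,0.0058,0.0359],0.1],
[[0.015,0.000,-0.000],[0.0025,0.0063,0.0358],0.1]
```

View pics/u_wrist.png

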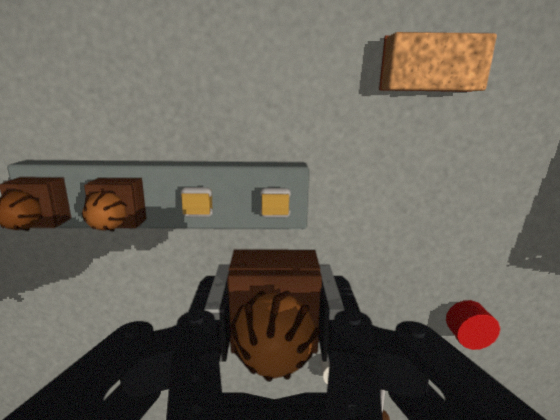

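Carving A came off its post cleanly. I carry it to the tray's near-left corner.

```bash
python3 -m crank '[[[0.015,0,0],[0,0.001,0.025],0.1],[[0.015,0,0],[0,0.001,0.036],0.1],[[0.015,0,0],[0.003,0.002,0.036],0.1],[[0.015,0,0],[0.003,0.0025,0.036],0.1],[[0.015,0,0],[0.003,0.003,0.036],0.1]]'
python3 -m crank '[[[0.015,0,0],[0.003,0.0036,0.036],0.1],[[0.015,0,0],[0.003,0.004,0.036],0.1],[[0.015,0,0],[0.003,0.0047,0.036],0.1],[[0.015,0,0],[0.003,0.005,0.036],0.1],[[0.015,0,0],[0.003,0.006,0.036],0.1]]'
python3 plan.py 472 280 130 83.5 5 0.1
```

```text
t: 24.93
tool_pos: [491.8, 45.2, 164.7]
tool_rot: [-99.9, 89.4, -12.5]
ft_force: [0.2, -0.3, -0.1]
opening: 34.9
t: 25.35
tool_pos: [479.6, 233.7, 150.6]
tool_rot: [-93.2, 89.3, -10.5]
ft_force: [1.3, 0.2, 0.2]
opening: 35.1
from [479.6 233.7 150.6] d [ -7.6  46.3 -20.6] turn deg [-0.8 -0.   0.7] F [1.3 0.2 0.2] open 35.1 t 25.35
[[-0.003,-0.000,0.002],[0.0041,0.0027,0.0090],0.1],
[[-0.003,-0.000,0.002],[0.0041,0.0027,0.0090],0.1],
[[-0.003,-0.000,0.002],[0.0041,0.0027,0.0090],0.1],
[[-0.003,-0.000,0.002],[0.0041,0.0026,0.0090],0.1],
[[-0.003,-0.000,0.002],[0.0041,0.0026,0.0090],0.1]
```

```bash
python3 -m crank '[[[-0.003,0,0.002],[0.004,0.0027,0.009],0.1],[[-0.003,0,0.002],[0.004,0.0027,0.009],0.1],[[-0.003,0,0.002],[0.004,0.0027,0.009],0.1],[[-0.003,0,0.002],[0.004,0.0026,0.008],0.1],[[0,0,0],[0,0,0],0.1]]'
python3 plan.py 472 280 95 83.5 5 0.1
```

```text
t: 25.77
tool_pos: [469.5, 280.7, 133.6]
tool_rot: [-47.7, 89.8, 36.4]
ft_force: [-0.2, 0.4, -1.0]
opening: 35.0
from [469.5 280.7 133.6] d [  2.5  -0.7 -38.6] turn deg [0.6 0.1 0.1] F [-0.2  0.4 -1. ] open 35.0 t 25.77
[[0.002,0.000,0.000],[0.0077,-0.0005,-0.0001],0.1],
[[0.002,0.000,0.000],[0.0077,-0.0005,-0.0001],0.1],
[[0.002,0.000,0.000],[0.0077,-0.0005,-0.0001],0.1],
[[0.002,0.000,0.000],[0.0077,-0.0005,-0.0001],0.1],
[[0.002,0.000,0.000],[0.0077,-0.0005,-0.0001],0.1]
```

```bash
python3 -m crank '[[[0.002,0,0],[0.01,0,0],0.1],[[0.002,0,0],[0.012,0,0],0.1],[[0.002,0,0],[0.012,0,0],0.1],[[0.002,0,0],[0.008,0,0],0.1],[[0,0,0],[0.004,0,0],0.1]]'
python3 plan.py 472 280 27 83.5 5 0.1
```

```text
t: 26.18
tool_pos: [472.2, 274.8, 85.1]
tool_rot: [-81.0, 89.7, 2.2]
ft_force: [-0.6, -0.1, -0.3]
opening: 35.0
from [472.2 274.8  85.1] d [ -0.2   5.2 -58.1] turn deg [-0.4  0.   0.3] F [-0.6 -0.1 -0.3] open 35.0 t 26.18
[[-0.001,0.000,0.001],[0.0116,0.0002,0.0010],0.1],
[[-0.001,0.000,0.001],[0.0116,0.0002,0.0010],0.1],
[[-0.001,0.000,0.001],[0.0116,0.0002,0.0010],0.1],
[[-0.001,0.000,0.001],[0.0116,0.0002,0.0010],0.1],
[[-0.001,0.000,0.001],[0.0116,0.0002,0.0010],0.1]
```

```bash
python3 -m crank '[[[-0.001,0,0.001],[0.008,0,0.002],0.1],[[-0.001,0,0.001],[0.012,0,0.002],0.1],[[-0.001,0,0.001],[0.012,0,0.001],0.1],[[0,0,0.001],[0.012,0,0],0.1],[[0,0,0],[0.008,0,0],0.1]]'
python3 plan.py 472 280 25 83.5 5 0.1
```

```text
t: 26.6
tool_pos: [474.7, 278.5, 29.1]
tool_rot: [-57.0, 89.8, 26.1]
ft_force: [-0.9, 0.2, -0.6]
opening: 34.6
from [474.7 278.5  29.1] d [-2.7  1.5 -4.1] turn deg [-0.4  0.1  0.1] F [-0.9  0.2 -0.6] open 34.6 t 26.6
[[-0.001,0.000,0.000],[0.0008,0.0006,0.0002],0.1],
[[-0.001,0.000,0.000],[0.0008,0.0006,0.0002],0.1],
[[-0.001,0.000,0.000],[0.0008,0.0006,0.0002],0.1],
[[-0.001,0.000,0.000],[0.0008,0.0006,0.0002],0.1],
[[-0.001,0.000,0.000],[0.0008,0.0006,0.0002],0.1]
```

Lower the last few mm, release, retreat.

```bash
python3 -m crank '[[[0,0,0],[0.002,0.0015,0],0.1],[[0,0,0],[0.002,0.001,0],0.1],[[0,0,0],[0.001,0,0],0.1],[[0,0,0],[0,0,0],0.1],[[0,0,0],[0,0,0],0.53]]'
python3 -m crank '[[[0,0,0],[0,0,0],0.53],[[0,0,0],[0,0,0],0.53],[[0,0,0],[0,0,0],0.53],[[0,0,0],[-0.006,0,0],0.53],[[0,0,0],[-0.01,0,0],0.53]]'
python3 -m crank '[[[0,0,0],[-0.02,0,0],0.53],[[0,0,0],[-0.03,0,0],0.53],[[0,0,0],[-0.03,0,0],0.53],[[0,0,0],[-0.03,0,0],0.53],[[0,0,0],[0,0,0],0.57]]'
python3 - <<'E'
from h import *
save(robot.grab_frame("wrist"),"v_wrist")
E
python3 plan.py 511 -245 160 93 5 0.57
```

```text
t: 27.02
tool_pos: [473.9, 280.4, 23.3]
tool_rot: [-49.5, 89.6, 33.6]
ft_force: [0.1, -0.5, -0.2]
opening: 44.6
t: 27.43
tool_pos: [472.6, 279.8, 39.0]
tool_rot: [-49.7, 89.8, 33.5]
ft_force: [0.3, 0.1, 0.0]
opening: 45.4
t: 27.85
tool_pos: [472.1, 279.6, 158.0]
tool_rot: [-45.8, 89.8, 37.3]
ft_force: [0.7, 0.5, -0.7]
opening: 48.7
from [471.2 279.1 155.9] d [  39.8 -524.1    4.1] turn deg [-9.9  0.1  0.1] F [ 0.4 -0.1 -0.4] open 48.9 t 27.9
[[-0.012,0.000,0.000],[-0.0003,-0.0073,-0.0368],0.57],
[[-0.012,0.000,0.000],[-0.0003,-0.0068,-0.0369],0.57],
[[-0.012,0.000,0.000],[-0.0003,-0.0064,-0.0370],0.57],
[[-0.012,0.000,0.000],[-0.0003,-0.0059,-0.0371],0.57],
[[-0.012,0.000,0.000],[-0.0003,-0.0055,-0.0371],0.57],
[[-0.012,0.000,0.000],[-0.0003,-0.0050,-0.0372],0.57],
[[-0.012,0.000,0.000],[-0.0003,-0.0046,-0.0373],0.57],
[[-0.012,0.000,0.000],[-0.0003,-0.0041,-0.0373],0.57],
[[-0.012,0.000,0.000],[-0.0003,-0.0036,-0.0374],0.57],
[[-0.012,0.000,0.000],[-0.0003,-0.0032,-0.0374],0.57],
[[-0.012,0.000,0.000],[-0.0003,-0.0027,-0.0374],0.57],
[[-0.012,0.000,0.000],[-0.0003,-0.0023,-0.0375],0.57],
[[-0.012,0.000,0.000],[-0.0003,-0.0018,-0.0375],0.57],
[[-0.012,0.000,0.000],[-0.0003,-0.0013,-0.0375],0.57]
```

View pics/v_wrist.png

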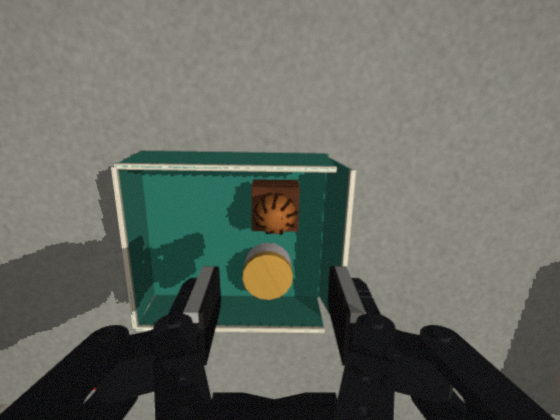

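The carving stands at (275,207) with the tin at (268,270), both on the floor, and the walls are up. Next is carving B.

```bash
python3 -m crank '[[[-0.012,0,0],[0,-0.007,-0.037],0.57],[[-0.012,0,0],[0,-0.007,-0.037],0.57],[[-0.012,0,0],[0,-0.006,-0.037],0.57],[[-0.012,0,0],[0,-0.006,-0.037],0.57],[[-0.012,0,0],[0,-0.005,-0.037],0.57]]'
python3 -m crank '[[[-0.012,0,0],[0,-0.005,-0.037],0.57],[[-0.012,0,0],[0,-0.005,-0.037],0.57],[[-0.012,0,0],[0,-0.004,-0.037],0.57],[[-0.012,0,0],[0,-0.004,-0.037],0.57],[[-0.012,0,0],[0,-0.003,-0.037],0.57]]'
python3 plan.py 511 -245 160 93 5 0.57
```

```text
t: 28.32
tool_pos: [483.7, 97.4, 156.0]
tool_rot: [-21.0, 89.5, 66.8]
ft_force: [1.0, 0.2, -0.8]
opening: 48.5
t: 28.73
tool_pos: [498.5, -96.7, 153.0]
tool_rot: [-0.2, 89.5, 91.4]
ft_force: [0.4, -0.0, -0.6]
opening: 48.4
from [498.5 -96.7 153. ] d [  12.5 -148.3    7. ] turn deg [-1.5  0.5  0. ] F [ 0.4 -0.  -0.6] open 48.4 t 28.73
[[-0.005,0.002,0.000],[-0.0017,-0.0017,-0.0297],0.57],
[[-0.005,0.002,0.000],[-0.0016,-0.0016,-0.0297],0.57],
[[-0.005,0.002,0.000],[-0.0016,-0.0014,-0.0297],0.57],
[[-0.005,0.002,0.000],[-0.0015,-0.0013,-0.0297],0.57],
[[-0.005,0.002,0.000],[-0.0014,-0.0011,-0.0297],0.57]
```

```bash
python3 -m crank '[[[-0.005,0.002,0],[-0.0017,-0.003,-0.033],0.57],[[-0.005,0.002,0],[-0.0017,-0.003,-0.033],0.57],[[-0.005,0.002,0],[-0.0017,-0.002,-0.033],0.57],[[-0.005,0.002,0],[-0.001,-0.001,-0.033],0.57],[[-0.005,0.002,0],[-0.001,-0.001,-0.02],0.57]]'
python3 -m crank '[[[0,0,0],[0,0,0],0.57],[[0,0,0],[0,0,0],0.57],[[0,0,0],[0,0,0],0.57],[[0,0,0],[0,0,0],0.57],[[0,0,0],[0,0,0],0.57]]'
python3 - <<'E'
from h import *
o=robot.get_obs();c=cam("wrist",o);f=robot.grab_frame("wrist");save(f,"w_wrist")
print(o["tool_pos"])
for P in((507,-181,0),(511,-245,0),(514.5,-309,0)):print(P,[proj(c,[np.array(P)+[0,0,z]])[0].round() for z in(25,49,74)])
E
python3 plan.py 511 -245 150 93 5 0.57
```

```text
t: 29.15
tool_pos: [509.3, -260.1, 157.3]
tool_rot: [108.2, 89.7, -159.0]
ft_force: [-0.6, -0.4, 0.6]
opening: 48.9
t: 29.57
tool_pos: [506.4, -263.3, 155.4]
tool_rot: [100.6, 89.5, -167.0]
ft_force: [0.6, -0.2, 0.6]
opening: 48.6
[ 506.39638893 -263.33941745  155.37174486]
(507, -181, 0) [array([376., 205.]), array([385., 214.]), array([396., 226.])]
(511, -245, 0) [array([297., 206.]), array([299., 216.]), array([301., 228.])]
(514.5, -309, 0) [array([219., 207.]), array([214., 217.]), array([208., 229.])]
from [ 506.5 -263.   155.4] d [ 4.5 18.  -5.4] turn deg [-0.6 -0.1 -0.5] F [0.2 0.1 0.1] open 48.6 t 29.62
[[-0.002,-0.000,-0.002],[0.0011,-0.0011,0.0036],0.57],
[[-0.002,-0.000,-0.002],[0.0011,-0.0011,0.0036],0.57],
[[-0.002,-0.000,-0.002],[0.0011,-0.0011,0.0036],0.57],
[[-0.002,-0.000,-0.002],[0.0011,-0.0011,0.0036],0.57],
[[-0.002,-0.000,-0.002],[0.0011,-0.0011,0.0036],0.57]
```

View pics/w_wrist.png

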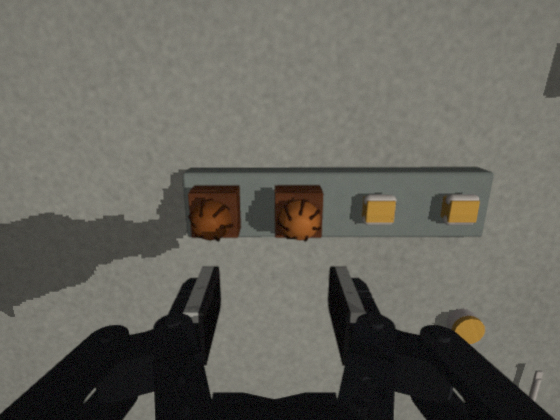

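B's base top is centred at (299,214) against a predicted (299,216), so B is at (510,-245) and C at about (513.5,-308.5).

```bash
python3 -m crank '[[[-0.003,0,-0.002],[0.008,-0.002,0.006],0.57],[[-0.003,0,-0.002],[0.014,-0.001,0.005],0.57],[[-0.003,0,-0.002],[0.014,-0.001,0.004],0.57],[[0,0,0],[0.014,0,0.002],0.57],[[0,0,0],[0.01,0,0],0.57]]'
python3 plan.py 510 -245 80 93 5 0.57
```

```text
t: 30.03
tool_pos: [513.0, -239.2, 94.1]
tool_rot: [-105.5, 89.8, -12.1]
ft_force: [-0.3, -0.5, 0.2]
opening: 48.6
from [ 513.  -239.2   94.1] d [ -3.   -5.8 -14.1] turn deg [ 0.4 -0.1  0.2] F [-0.3 -0.5  0.2] open 48.6 t 30.03
[[0.001,-0.000,0.001],[0.0028,0.0007,-0.0011],0.57],
[[0.001,-0.000,0.001],[0.0028,0.0007,-0.0011],0.57],
[[0.001,-0.000,0.001],[0.0028,0.0007,-0.0011],0.57],
[[0.001,-0.000,0.001],[0.0028,0.0007,-0.0011],0.57],
[[0.001,-0.000,0.001],[0.0028,0.0007,-0.0011],0.57]
```

```bash
python3 -m crank '[[[0.001,0,0.001],[0.003,0.001,-0.0015],0.57],[[0.001,0,0.001],[0.004,0.001,-0.0015],0.57],[[0.001,0,0],[0.006,0.001,-0.0012],0.57],[[0,0,0],[0.008,0,-0.001],0.57],[[0,0,0],[0.006,0,0],0.57]]'
python3 plan.py 510 -245 28 93 5 0.57
```

```text
t: 30.45
tool_pos: [510.4, -242.7, 64.0]
tool_rot: [-74.2, 90.0, 19.2]
ft_force: [0.4, 0.7, -0.1]
opening: 48.5
from [ 510.4 -242.7   64. ] d [ -0.4  -2.3 -36. ] turn deg [0.4 0.  0. ] F [ 0.4  0.7 -0.1] open 48.5 t 30.45
[[0.001,0.000,0.000],[0.0072,0.0001,-0.0005],0.57],
[[0.001,0.000,0.000],[0.0072,0.0001,-0.0005],0.57],
[[0.001,0.000,0.000],[0.0072,0.0001,-0.0005],0.57],
[[0.001,0.000,0.000],[0.0072,0.0001,-0.0005],0.57],
[[0.001,0.000,0.000],[0.0072,0.0001,-0.0005],0.57]
```

```bash
python3 -m crank '[[[0.001,0,0],[0.003,0,-0.002],0.57],[[0.001,0,0],[0.009,0,-0.0005],0.57],[[0,0,0],[0.009,0,0],0.57],[[0,0,0],[0.009,0,0],0.57],[[0,0,0],[0.003,0,0],0.57]]'
python3 plan.py 510 -245 28 93 1 0.57
```

```text
t: 30.87
tool_pos: [510.7, -246.5, 27.5]
tool_rot: [-112.6, 89.9, -19.4]
ft_force: [-1.1, -0.5, -0.2]
opening: 48.3
from [ 510.7 -246.5   27.5] d [-0.7  1.5  0.5] turn deg [ 0.2 -0.   0.1] F [-1.1 -0.5 -0.2] open 48.3 t 30.87
[[0.004,-0.001,0.001],[-0.0005,0.0006,0.0016],0.57]
```

```bash
python3 -m crank '[[[0,0,0],[-0.001,0,0.001],0.2],[[0,0,0],[0,0,0],0.2],[[0,0,0],[0,0,0],0.2],[[0,0,0],[0,0,0],0.2],[[0,0,0],[0,0,0],0.1]]'
python3 -m crank '[[[0,0,0],[-0.004,0,0],0.1],[[0,0,0],[-0.005,0,0],0.1],[[0,0,0],[-0.006,0,0],0.1],[[0,0,0],[-0.008,0,0],0.1],[[0,0,0],[-0.01,0,0],0.1]]'
python3 -m crank '[[[0,0,0],[-0.01,0,0],0.1],[[0,0,0],[-0.02,0,0],0.1],[[0,0,0],[-0.03,0,0],0.1],[[0,0,0],[-0.03,0,0],0.1],[[0,0,0],[-0.01,0,0],0.1]]'
python3 - <<'E'
from h import *
save(robot.grab_frame("wrist"),"x_wrist")
E
python3 plan.py 464 212 140 83.5 10 0.1
```

```text
t: 31.28
tool_pos: [509.9, -245.3, 27.8]
tool_rot: [65.4, 89.9, 158.6]
ft_force: [-0.3, -1.0, -2.2]
opening: 34.7
t: 31.7
tool_pos: [509.4, -244.4, 62.2]
tool_rot: [61.6, 89.8, 154.8]
ft_force: [0.2, -0.8, -0.3]
opening: 34.9
t: 32.12
tool_pos: [508.7, -244.7, 170.8]
tool_rot: [64.2, 89.8, 157.4]
ft_force: [0.4, 0.4, -0.7]
opening: 35.1
from [ 509.3 -245.   171.5] d [-45.3 457.  -31.5] turn deg [ 9.7  0.  -0.1] F [ 0.3 -0.1  1.2] open 35.0 t 32.17
[[0.014,0.000,-0.000],[0.0027,0.0017,0.0382],0.1],
[[0.014,0.000,-0.000],[0.0027,0.0022,0.0382],0.1],
[[0.014,0.000,-0.000],[0.0027,0.0027,0.0382],0.1],
[[0.014,0.000,-0.000],[0.0027,0.0033,0.0381],0.1],
[[0.014,0.000,-0.000],[0.0026,0.0038,0.0381],0.1],
[[0.014,0.000,-0.000],[0.0026,0.0043,0.0380],0.1],
[[0.014,0.000,-0.000],[0.0026,0.0049,0.0380],0.1],
[[0.014,0.000,-0.000],[0.0026,0.0054,0.0379],0.1],
[[0.014,0.000,-0.000],[0.0026,0.0059,0.0378],0.1],
[[0.014,0.000,-0.000],[0.0026,0.0065,0.0377],0.1],
[[0.014,0.000,-0.000],[0.0026,0.0070,0.0376],0.1],
[[0.014,0.000,-0.000],[0.0026,0.0075,0.0375],0.1]
```

View pics/x_wrist.png

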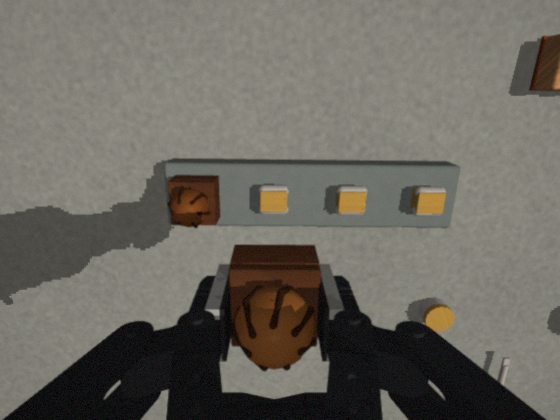

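B is held and off its post. I carry it to the near-right corner.

```bash
python3 -m crank '[[[0.014,0,0],[0,0.002,0.025],0.1],[[0.014,0,0],[0.002,0.002,0.037],0.1],[[0.014,0,0],[0.003,0.003,0.038],0.1],[[0.014,0,0],[0.003,0.003,0.038],0.1],[[0.014,0,0],[0.003,0.004,0.038],0.1]]'
python3 -m crank '[[[0.014,0,0],[0.003,0.004,0.038],0.1],[[0.014,0,0],[0.003,0.005,0.038],0.1],[[0.014,0,0],[0.003,0.005,0.038],0.1],[[0.014,0,0],[0.003,0.006,0.038],0.1],[[0.014,0,0],[0.003,0.0065,0.038],0.1]]'
python3 plan.py 464 212 130 83.5 5 0.1
```

```text
t: 32.58
tool_pos: [491.6, -75.2, 163.2]
tool_rot: [-127.5, 89.4, -39.6]
ft_force: [0.7, 0.5, -0.0]
opening: 34.6
t: 33.0
tool_pos: [473.1, 123.8, 145.5]
tool_rot: [-129.4, 89.5, -45.8]
ft_force: [1.2, 0.6, -0.6]
opening: 34.6
from [473.1 123.8 145.5] d [ -9.1  88.2 -15.5] turn deg [ 0.1 -0.3  0.4] F [ 1.2  0.6 -0.6] open 34.6 t 33.0
[[0.000,-0.001,0.001],[0.0030,0.0038,0.0173],0.1],
[[0.000,-0.001,0.001],[0.0030,0.0038,0.0173],0.1],
[[0.000,-0.001,0.001],[0.0030,0.0038,0.0173],0.1],
[[0.000,-0.001,0.001],[0.0031,0.0038,0.0173],0.1],
[[0.000,-0.001,0.001],[0.0031,0.0038,0.0173],0.1]
```

```bash
python3 -m crank '[[[0,-0.001,0.001],[0.003,0.004,0.019],0.1],[[0,-0.001,0.001],[0.003,0.004,0.019],0.1],[[0,-0.001,0.001],[0.003,0.004,0.018],0.1],[[0,-0.001,0.001],[0.003,0.004,0.014],0.1],[[0,0,0],[0,0.002,0.006],0.1]]'
python3 plan.py 464 212 90 83.5 5 0.1
```

```text
t: 33.42
tool_pos: [458.1, 214.4, 130.9]
tool_rot: [69.7, 90.0, 154.0]
ft_force: [0.3, -0.1, -0.2]
opening: 35.0
from [458.1 214.4 130.9] d [  5.9  -2.4 -40.9] turn deg [ 0.8  0.  -0. ] F [ 0.3 -0.1 -0.2] open 35.0 t 33.42
[[0.003,0.000,-0.000],[0.0082,-0.0012,-0.0004],0.1],
[[0.003,0.000,-0.000],[0.0082,-0.0012,-0.0004],0.1],
[[0.003,0.000,-0.000],[0.0082,-0.0012,-0.0004],0.1],
[[0.003,0.000,-0.000],[0.0082,-0.0012,-0.0003],0.1],
[[0.003,0.000,-0.000],[0.0082,-0.0012,-0.0003],0.1]
```

```bash
python3 -m crank '[[[0.003,0,0],[0.006,-0.0015,0],0.1],[[0.003,0,0],[0.01,-0.001,0],0.1],[[0.003,0,0],[0.01,-0.001,0],0.1],[[0.003,0,0],[0.008,0,0],0.1],[[0,0,0],[0.003,0,0],0.1]]'
python3 plan.py 464 212 60 83.5 5 0.1
```

```text
t: 33.83
tool_pos: [461.7, 211.7, 90.3]
tool_rot: [155.4, 89.9, -121.1]
ft_force: [1.3, -0.1, -1.0]
opening: 34.4
from [461.7 211.7  90.3] d [  2.3   0.3 -30.3] turn deg [ 0.  -0.1 -0. ] F [ 1.3 -0.1 -1. ] open 34.4 t 33.83
[[0.000,-0.000,-0.000],[0.0061,-0.0004,0.0001],0.1],
[[0.000,-0.000,-0.000],[0.0061,-0.0004,0.0001],0.1],
[[0.000,-0.000,-0.000],[0.0061,-0.0004,0.0001],0.1],
[[0.000,-0.000,-0.000],[0.0061,-0.0004,0.0001],0.1],
[[0.000,-0.000,-0.000],[0.0061,-0.0004,0.0001],0.1]
```

```bash
python3 -m crank '[[[0,0,0],[0.008,-0.001,0],0.1],[[0,0,0],[0.012,0,0],0.1],[[0,0,0],[0.012,0,0],0.1],[[0,0,0],[0.012,0,0],0.1],[[0,0,0],[0.008,0,0],0.1]]'
python3 plan.py 464 212 27 83.5 1 0.1
```

```text
t: 34.25
tool_pos: [464.5, 207.5, 34.4]
tool_rot: [-159.7, 89.9, -76.5]
ft_force: [-0.4, 0.6, -0.2]
opening: 34.9
from [464.5 207.5  34.4] d [-0.5  4.5 -7.4] turn deg [-0.3 -0.1  0. ] F [-0.4  0.6 -0.2] open 34.9 t 34.25
[[-0.006,-0.002,0.001],[0.0073,0.0010,0.0044],0.1]
```

```bash
python3 -m crank '[[[0,0,0],[0.002,0,0.003],0.1],[[0,0,0],[0.003,0,0.001],0.1],[[0,0,0],[0.003,0,0],0.1],[[0,0,0],[0,0,0],0.1],[[0,0,0],[0,0,0],0.1]]'
python3 plan.py 464 212 26 83.5 1 0.1
```

```text
t: 34.67
tool_pos: [467.5, 213.3, 30.8]
tool_rot: [-56.1, 89.9, 26.9]
ft_force: [-0.5, -0.5, -0.2]
opening: 34.7
from [467.5 213.3  30.8] d [-3.5 -1.3 -4.8] turn deg [-0.5  0.1  0.1] F [-0.5 -0.5 -0.2] open 34.7 t 34.67
[[-0.009,0.001,0.002],[0.0048,0.0033,-0.0017],0.1]
```

```bash
python3 -m crank '[[[0,0,0],[0.002,0.002,-0.001],0.1],[[0,0,0],[0.002,0.001,0],0.1],[[0,0,0],[0.002,0,0],0.1],[[0,0,0],[0,0,0],0.1],[[0,0,0],[0,0,0],0.1]]'
python3 -m crank '[[[0,0,0],[0,0,0],0.52],[[0,0,0],[0,0,0],0.52],[[0,0,0],[0,0,0],0.52],[[0,0,0],[0,0,0],0.52],[[0,0,0],[-0.008,0,0],0.52]]'
python3 -m crank '[[[0,0,0],[-0.012,0,0],0.52],[[0,0,0],[-0.025,0,0],0.52],[[0,0,0],[-0.03,0,0],0.52],[[0,0,0],[-0.03,0,0],0.52],[[0,0,0],[-0.02,0,0],0.57]]'
python3 - <<'E'
from h import *
save(robot.grab_frame("wrist"),"y_wrist")
E
python3 plan.py 513.5 -309 160 93 5 0.57
```

```text
t: 35.08
tool_pos: [467.0, 213.2, 29.7]
tool_rot: [-52.9, 89.6, 29.9]
ft_force: [-0.0, 0.4, -1.0]
opening: 34.7
t: 35.5
tool_pos: [466.0, 212.7, 36.2]
tool_rot: [-54.6, 89.7, 28.2]
ft_force: [0.3, 0.0, 0.3]
opening: 44.0
t: 35.92
tool_pos: [461.5, 209.0, 153.9]
tool_rot: [137.1, 89.5, -140.1]
ft_force: [0.4, 0.2, 0.4]
opening: 48.5
from [463.4 209.9 157.1] d [  50.1 -518.9    2.9] turn deg [-10.3  -0.2  -0.2] F [0.7 0.3 2.1] open 49.0 t 35.97
[[-0.013,-0.000,-0.000],[-0.0001,-0.0082,-0.0363],0.57],
[[-0.013,-0.000,-0.000],[-0.0001,-0.0078,-0.0364],0.57],
[[-0.013,-0.000,-0.000],[-0.0001,-0.0073,-0.0365],0.57],
[[-0.013,-0.000,-0.000],[-0.0001,-0.0068,-0.0366],0.57],
[[-0.013,-0.000,-0.000],[-0.0001,-0.0064,-0.0367],0.57],
[[-0.013,-0.000,-0.000],[-0.0001,-0.0059,-0.0368],0.57],
[[-0.013,-0.000,-0.000],[-0.0001,-0.0054,-0.0368],0.57],
[[-0.013,-0.000,-0.000],[-0.0002,-0.0050,-0.0369],0.57],
[[-0.013,-0.000,-0.000],[-0.0002,-0.0045,-0.0370],0.57],
[[-0.013,-0.000,-0.000],[-0.0002,-0.0040,-0.0370],0.57],
[[-0.013,-0.000,-0.000],[-0.0002,-0.0035,-0.0371],0.57],
[[-0.013,-0.000,-0.000],[-0.0002,-0.0031,-0.0371],0.57],
[[-0.013,-0.000,-0.000],[-0.0002,-0.0026,-0.0371],0.57],
[[-0.013,-0.000,-0.000],[-0.0002,-0.0021,-0.0372],0.57]
```

View pics/y_wrist.png

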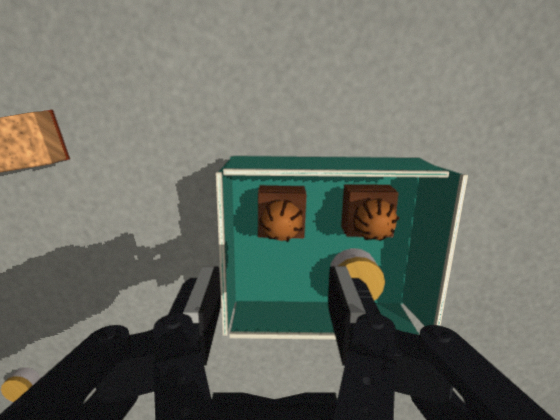

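B stands at (282,213) and A at (371,213), with the tin at (360,278). Now carving C.

```bash
python3 -m crank '[[[-0.013,0,0],[0,-0.008,-0.037],0.57],[[-0.013,0,0],[0,-0.008,-0.037],0.57],[[-0.013,0,0],[0,-0.007,-0.037],0.57],[[-0.013,0,0],[0,-0.007,-0.037],0.57],[[-0.013,0,0],[0,-0.006,-0.037],0.57]]'
python3 -m crank '[[[-0.013,0,0],[0,-0.006,-0.037],0.57],[[-0.013,0,0],[0,-0.005,-0.037],0.57],[[-0.013,0,0],[0,-0.005,-0.037],0.57],[[-0.013,0,0],[0,-0.004,-0.037],0.57],[[-0.013,0,0],[0,-0.004,-0.037],0.57]]'
python3 plan.py 513.5 -309 155 93 5 0.57
```

```text
t: 36.38
tool_pos: [483.0, 26.9, 161.0]
tool_rot: [-43.0, 89.6, 44.7]
ft_force: [0.9, 0.2, -1.0]
opening: 48.7
t: 36.8
tool_pos: [501.8, -168.3, 160.5]
tool_rot: [-34.5, 89.7, 57.1]
ft_force: [0.3, 0.3, 0.1]
opening: 48.7
from [ 501.8 -168.3  160.5] d [  11.7 -140.7   -5.5] turn deg [-1.4  0.3  0.2] F [0.3 0.3 0.1] open 48.7 t 36.8
[[-0.005,0.001,0.001],[0.0010,-0.0015,-0.0282],0.57],
[[-0.005,0.001,0.001],[0.0010,-0.0014,-0.0282],0.57],
[[-0.005,0.001,0.001],[0.0010,-0.0013,-0.0282],0.57],
[[-0.005,0.001,0.001],[0.0010,-0.0011,-0.0282],0.57],
[[-0.005,0.001,0.001],[0.0011,-0.0010,-0.0282],0.57]
```

```bash
python3 -m crank '[[[-0.005,0.001,0],[0.001,-0.002,-0.029],0.57],[[-0.005,0.001,0],[0.001,-0.002,-0.029],0.57],[[-0.005,0.001,0],[0.001,-0.002,-0.028],0.57],[[-0.005,0,0],[0.001,-0.002,-0.024],0.57],[[-0.004,0,0],[0,-0.001,-0.01],0.57]]'
python3 plan.py 513.5 -309 95 93 5 0.57
python3 - <<'E'
from h import *
o=robot.get_obs();c=cam("wrist",o);f=robot.grab_frame("wrist");save(f,"z_wrist")
for P in((510,-245,0),(513.5,-309,0)):print(P,[proj(c,[np.array(P)+[0,0,z]])[0].round() for z in(25,49,74)])
E
```

```text
t: 37.22
tool_pos: [510.9, -302.3, 155.8]
tool_rot: [-165.1, 89.9, -72.6]
ft_force: [-1.1, -0.3, 0.2]
opening: 49.0
from [ 510.9 -302.3  155.8] d [  2.6  -6.7 -60.8] turn deg [-0.5 -0.1  0. ] F [-1.1 -0.3  0.2] open 49.0 t 37.22
[[-0.002,-0.000,0.000],[0.0122,-0.0005,-0.0013],0.57],
[[-0.002,-0.000,0.000],[0.0122,-0.0005,-0.0014],0.57],
[[-0.002,-0.000,0.000],[0.0122,-0.0005,-0.0014],0.57],
[[-0.002,-0.000,0.000],[0.0122,-0.0004,-0.0014],0.57],
[[-0.002,-0.000,0.000],[0.0122,-0.0004,-0.0014],0.57]
(510, -245, 0) [array([345., 200.]), array([351., 210.]), array([359., 221.])]
(513.5, -309, 0) [array([266., 201.]), array([266., 210.]), array([265., 222.])]
```

View pics/z_wrist.png

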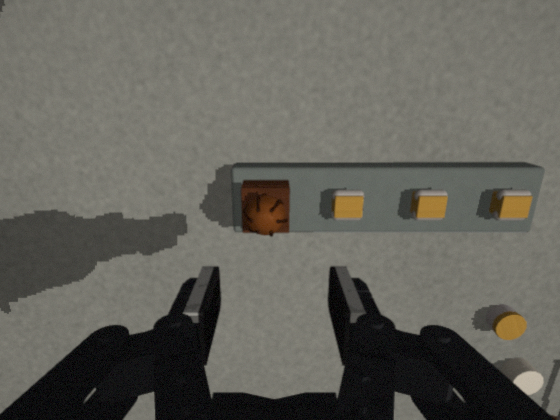

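C's base top at (266,209) matches the prediction. I descend.

```bash
python3 -m crank '[[[-0.002,0,0],[0.008,-0.0005,-0.002],0.57],[[-0.002,0,0],[0.014,-0.0005,-0.002],0.57],[[-0.002,0,0],[0.014,0,-0.001],0.57],[[0,0,0],[0.014,0,-0.001],0.57],[[0,0,0],[0.006,0,0],0.57]]'
python3 plan.py 513.3 -309 85 93 5 0.57
```

```text
t: 37.68
tool_pos: [513.0, -304.6, 97.1]
tool_rot: [-80.5, 89.9, 12.5]
ft_force: [-0.1, 0.6, 0.8]
opening: 48.9
from [ 513.  -304.6   97.1] d [  0.3  -4.4 -12.1] turn deg [-0.   0.   0.1] F [-0.1  0.6  0.8] open 48.9 t 37.68
[[-0.000,0.000,0.000],[0.0024,-0.0000,-0.0009],0.57],
[[-0.000,0.000,0.000],[0.0024,-0.0000,-0.0009],0.57],
[[-0.000,0.000,0.000],[0.0024,-0.0000,-0.0009],0.57],
[[-0.000,0.000,0.000],[0.0024,-0.0000,-0.0009],0.57],
[[-0.000,0.000,0.000],[0.0024,-0.0000,-0.0009],0.57]
```

```bash
python3 -m crank '[[[0,0,0],[0.002,0,-0.003],0.57],[[0,0,0],[0.006,0,-0.001],0.57],[[0,0,0],[0.01,0,-0.0005],0.57],[[0,0,0],[0.01,0,0],0.57],[[0,0,0],[0.006,0,0],0.57]]'
python3 plan.py 513.3 -309 28 93 5 0.57
```

```text
t: 38.1
tool_pos: [514.3, -304.9, 60.3]
tool_rot: [-37.8, 89.8, 55.5]
ft_force: [0.3, -0.0, -1.2]
opening: 48.8
from [ 514.3 -304.9   60.3] d [ -1.   -4.1 -32.3] turn deg [0.3 0.1 0.1] F [ 0.3 -0.  -1.2] open 48.8 t 38.1
[[0.001,0.001,0.000],[0.0065,0.0003,-0.0008],0.57],
[[0.001,0.001,0.000],[0.0065,0.0003,-0.0008],0.57],
[[0.001,0.001,0.000],[0.0065,0.0003,-0.0008],0.57],
[[0.001,0.001,0.000],[0.0065,0.0003,-0.0008],0.57],
[[0.001,0.001,0.000],[0.0065,0.0002,-0.0008],0.57]
```

```bash
python3 -m crank '[[[0,0,0],[0,0.001,-0.004],0.57],[[0,0,0],[0.008,0,-0.001],0.57],[[0,0,0],[0.01,0,0],0.57],[[0,0,0],[0.008,0,0],0.57],[[0,0,0],[0.001,0,0],0.57]]'
python3 plan.py 513.3 -309 28 93 1 0.57
```

```text
t: 38.52
tool_pos: [513.2, -310.5, 29.6]
tool_rot: [-26.7, 89.8, 66.6]
ft_force: [0.3, -0.3, -0.2]
opening: 48.6
from [ 513.2 -310.5   29.6] d [ 0.1  1.5 -1.6] turn deg [0.3 0.2 0.1] F [ 0.3 -0.3 -0.2] open 48.6 t 38.52
[[0.004,0.003,0.001],[0.0016,-0.0001,0.0015],0.57]
```

```bash
python3 -m crank '[[[0,0,0],[0.0015,0,0.001],0.2],[[0,0,0],[0,0,0],0.2],[[0,0,0],[0,0,0],0.2],[[0,0,0],[0,0,0],0.1],[[0,0,0],[0,0,0],0.1]]'
python3 -m crank '[[[0,0,0],[-0.004,0,0],0.1],[[0,0,0],[-0.005,0,0],0.1],[[0,0,0],[-0.006,0,0],0.1],[[0,0,0],[-0.008,0,0],0.1],[[0,0,0],[-0.01,0,0],0.1]]'
python3 -m crank '[[[0,0,0],[-0.01,0,0],0.1],[[0,0,0],[-0.02,0,0],0.1],[[0,0,0],[-0.03,0,0],0.1],[[0,0,0],[-0.03,0,0],0.1],[[0,0,0],[-0.01,0,0],0.1]]'
python3 - <<'E'
from h import *
save(robot.grab_frame("wrist"),"za_wrist")
E
python3 plan.py 520 206 140 83.5 10 0.1
```

```text
t: 38.93
tool_pos: [512.9, -309.5, 27.5]
tool_rot: [-11.6, 89.8, 81.7]
ft_force: [-0.8, -1.0, -0.7]
opening: 34.8
t: 39.35
tool_pos: [512.2, -308.5, 61.7]
tool_rot: [18.1, 89.7, 111.4]
ft_force: [1.1, 0.9, -1.8]
opening: 35.0
t: 39.77
tool_pos: [511.4, -309.2, 170.3]
tool_rot: [19.2, 89.7, 112.4]
ft_force: [0.8, -0.7, 0.4]
opening: 34.7
from [ 512.  -309.6  171. ] d [  8.  515.6 -31. ] turn deg [ 9.7  0.2 -0. ] F [ 0.4 -0.9  1.4] open 34.9 t 39.82
[[0.013,0.000,-0.000],[0.0025,-0.0028,0.0396],0.1],
[[0.013,0.000,-0.000],[0.0025,-0.0023,0.0396],0.1],
[[0.013,0.000,-0.000],[0.0025,-0.0018,0.0396],0.1],
[[0.013,0.000,-0.000],[0.0025,-0.0013,0.0396],0.1],
[[0.013,0.000,-0.000],[0.0025,-0.0008,0.0396],0.1],
[[0.013,0.000,-0.000],[0.0025,-0.0003,0.0397],0.1],
[[0.013,0.000,-0.000],[0.0025,0.0003,0.0397],0.1],
[[0.013,0.000,-0.000],[0.0025,0.0008,0.0397],0.1],
[[0.013,0.000,-0.000],[0.0024,0.0013,0.0396],0.1],
[[0.013,0.000,-0.000],[0.0024,0.0018,0.0396],0.1],
[[0.013,0.000,-0.000],[0.0024,0.0023,0.0396],0.1],
[[0.013,0.000,-0.000],[0.0024,0.0028,0.0396],0.1],
[[0.013,0.000,-0.000],[0.0024,0.0034,0.0395],0.1]
```

View pics/za_wrist.png

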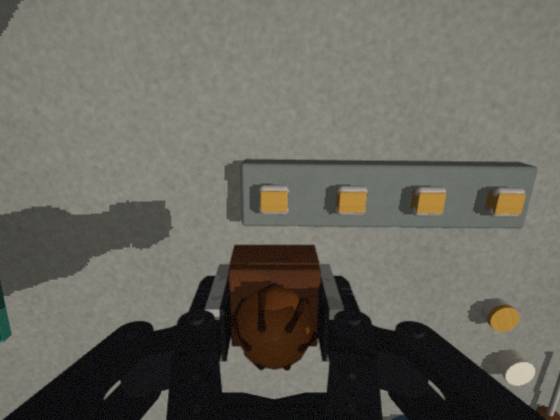

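All four posts are bare and C is in hand. Carry it to the far-right corner.

```bash
python3 -m crank '[[[0.013,0,0],[0,-0.003,0.025],0.1],[[0.013,0,0],[0.002,-0.003,0.037],0.1],[[0.013,0,0],[0.003,-0.002,0.038],0.1],[[0.013,0,0],[0.003,-0.002,0.038],0.1],[[0.013,0,0],[0.003,-0.001,0.038],0.1]]'
python3 -m crank '[[[0.013,0,0],[0.003,-0.001,0.038],0.1],[[0.013,0,0],[0.003,0,0.038],0.1],[[0.013,0,0],[0.003,0,0.038],0.1],[[0.013,0,0],[0.003,0.001,0.038],0.1],[[0.013,0,0],[0.003,0.001,0.038],0.1]]'
python3 plan.py 522 206 145 83.5 5 0.1
```

```text
t: 40.23
tool_pos: [517.8, -140.2, 163.3]
tool_rot: [-123.6, 89.5, -35.3]
ft_force: [1.0, -0.1, -0.7]
opening: 34.9
t: 40.65
tool_pos: [524.3, 57.8, 145.9]
tool_rot: [-127.6, 89.6, -43.4]
ft_force: [0.4, -0.3, -0.0]
opening: 34.7
from [524.3  57.8 145.9] d [ -2.3 148.2  -0.9] turn deg [ 0.7 -0.3  0.3] F [ 0.4 -0.3 -0. ] open 34.7 t 40.65
[[0.002,-0.001,0.001],[0.0000,0.0035,0.0294],0.1],
[[0.002,-0.001,0.001],[0.0001,0.0035,0.0294],0.1],
[[0.002,-0.001,0.001],[0.0001,0.0036,0.0294],0.1],
[[0.002,-0.001,0.001],[0.0001,0.0037,0.0294],0.1],
[[0.002,-0.001,0.001],[0.0001,0.0037,0.0294],0.1]
```

```bash
python3 -m crank '[[[0.002,-0.001,0.001],[0,0.0035,0.030],0.1],[[0.002,-0.001,0.001],[0,0.0035,0.030],0.1],[[0.002,-0.001,0.001],[0,0.0035,0.029],0.1],[[0.002,-0.001,0],[0,0.0035,0.026],0.1],[[0,0,0],[0,0.002,0.012],0.1]]'
python3 plan.py 522 206 95 83.5 5 0.1
```

```text
t: 41.07
tool_pos: [517.0, 199.4, 143.1]
tool_rot: [59.9, 89.9, 144.2]
ft_force: [0.5, 0.1, -0.8]
opening: 34.8
from [517.  199.4 143.1] d [  5.    6.6 -48.1] turn deg [ 0.7  0.  -0.1] F [ 0.5  0.1 -0.8] open 34.8 t 41.07
[[0.003,0.000,-0.000],[0.0096,-0.0009,0.0014],0.1],
[[0.003,0.000,-0.000],[0.0096,-0.0009,0.0014],0.1],
[[0.003,0.000,-0.000],[0.0096,-0.0009,0.0014],0.1],
[[0.003,0.000,-0.000],[0.0096,-0.0009,0.0014],0.1],
[[0.003,0.000,-0.000],[0.0096,-0.0008,0.0014],0.1]
```

```bash
python3 -m crank '[[[0.003,0,0],[0.006,-0.001,0.001],0.1],[[0.003,0,0],[0.012,-0.001,0.001],0.1],[[0.003,0,0],[0.012,-0.001,0.001],0.1],[[0,0,0],[0.01,-0.001,0],0.1],[[0,0,0],[0.003,0,0],0.1]]'
python3 plan.py 522 206 60 83.5 5 0.1
python3 - <<'E'
from h import *
save(robot.grab_frame("wrist"),"zb_wrist")
E
```

```text
t: 41.48
tool_pos: [521.0, 199.4, 95.3]
tool_rot: [133.0, 89.9, -143.3]
ft_force: [-0.7, -0.0, -0.7]
opening: 35.0
from [521.  199.4  95.3] d [  1.    6.6 -35.3] turn deg [ 0.2 -0.1 -0.1] F [-0.7 -0.  -0.7] open 35.0 t 41.48
[[0.001,-0.000,-0.000],[0.0071,-0.0001,0.0013],0.1],
[[0.001,-0.000,-0.000],[0.0071,-0.0001,0.0013],0.1],
[[0.001,-0.000,-0.000],[0.0071,-0.0001,0.0013],0.1],
[[0.001,-0.000,-0.000],[0.0071,-0.0001,0.0013],0.1],
[[0.001,-0.000,-0.000],[0.0071,-0.0000,0.0013],0.1]
```

View pics/zb_wrist.png

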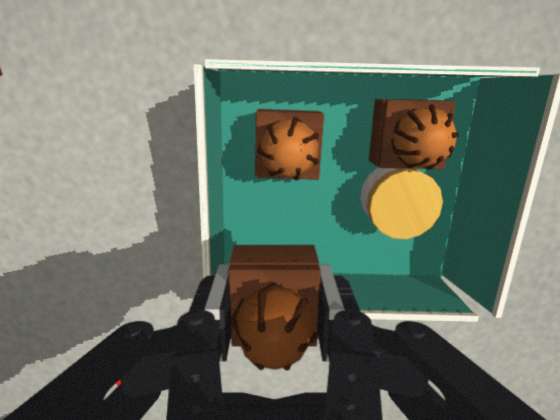

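The right wall's top is at columns 200–210 and the tin at (405,205). I need +6 mm in y before going down.

```bash
python3 -m crank '[[[0,0,0],[0,0,0.005],0.1],[[0,0,0],[0,0,0.002],0.1],[[0,0,0],[0,0,0],0.1],[[0,0,0],[0.006,0,0],0.1],[[0,0,0],[0.008,0,0],0.1]]'
python3 plan.py 522 206 60 83.5 5 0.1
```

```text
t: 41.95
tool_pos: [523.7, 203.7, 81.7]
tool_rot: [-174.6, 89.9, -91.2]
ft_force: [0.7, 0.1, -0.4]
opening: 34.8
from [523.7 203.7  81.7] d [ -1.7   2.3 -21.7] turn deg [-0.2 -0.1  0. ] F [ 0.7  0.1 -0.4] open 34.8 t 41.95
[[-0.001,-0.000,0.000],[0.0043,0.0004,0.0004],0.1],
[[-0.001,-0.000,0.000],[0.0043,0.0004,0.0004],0.1],
[[-0.001,-0.000,0.000],[0.0043,0.0004,0.0004],0.1],
[[-0.001,-0.000,0.000],[0.0043,0.0004,0.0004],0.1],
[[-0.001,-0.000,0.000],[0.0043,0.0004,0.0004],0.1]
```

```bash
python3 -m crank '[[[0,0,0],[0.006,0.001,0.002],0.1],[[0,0,0],[0.01,0.001,0.001],0.1],[[0,0,0],[0.01,0,0],0.1],[[0,0,0],[0.01,0,0],0.1],[[0,0,0],[0.006,0,0],0.1]]'
python3 plan.py 522 206 27 83.5 5 0.1
```

```text
t: 42.37
tool_pos: [521.4, 207.6, 35.0]
tool_rot: [-169.3, 89.9, -85.9]
ft_force: [-0.8, -0.6, -1.2]
opening: 35.2
from [521.4 207.6  35. ] d [ 0.6 -1.6 -8. ] turn deg [-0.1 -0.1  0. ] F [-0.8 -0.6 -1.2] open 35.2 t 42.37
[[-0.000,-0.000,0.000],[0.0016,-0.0001,-0.0003],0.1],
[[-0.000,-0.000,0.000],[0.0016,-0.0001,-0.0003],0.1],
[[-0.000,-0.000,0.000],[0.0016,-0.0001,-0.0003],0.1],
[[-0.000,-0.000,0.000],[0.0016,-0.0001,-0.0003],0.1],
[[-0.000,-0.000,0.000],[0.0016,-0.0001,-0.0003],0.1]
```

```bash
python3 -m crank '[[[0,0,0],[0.002,0,-0.002],0.1],[[0,0,0],[0.003,0,-0.001],0.1],[[0,0,0],[0.003,0,0],0.1],[[0,0,0],[0,0,0],0.1],[[0,0,0],[0,0,0],0.1]]'
python3 plan.py 522 205.5 26 83.5 1 0.1
```

```text
t: 42.78
tool_pos: [523.0, 204.9, 28.4]
tool_rot: [-84.5, 89.9, -1.1]
ft_force: [0.3, -0.2, -0.5]
opening: 35.0
from [523.  204.9  28.4] d [-1.   0.6 -2.4] turn deg [-0.1  0.   0.1] F [ 0.3 -0.2 -0.5] open 35.0 t 42.78
[[-0.002,0.000,0.002],[0.0024,0.0011,0.0004],0.1]
```

```bash
python3 -m crank '[[[0,0,0],[0.001,0,0.0005],0.1],[[0,0,0],[0.001,0,0],0.1],[[0,0,0],[0,0,0],0.1],[[0,0,0],[0,0,0],0.49],[[0,0,0],[0,0,0],0.49]]'
python3 -m crank '[[[0,0,0],[0,0,0],0.49],[[0,0,0],[0,0,0],0.49],[[0,0,0],[-0.004,0,0],0.49],[[0,0,0],[-0.006,0,0],0.49],[[0,0,0],[-0.01,0,0],0.49]]'
python3 -m crank '[[[0,0,0],[-0.02,0,0],0.49],[[0,0,0],[-0.03,0,0],0.49],[[0,0,0],[-0.03,0,0],0.49],[[0,0,0],[-0.03,0,0],0.49],[[0,0,0],[-0.03,0,0],0.49]]'
python3 - <<'E'
from h import *
save(robot.grab_frame("wrist"),"zc_wrist")
save(robot.grab_frame("side"),"zc_side",(170,110,370,260),3)
E
```

```text
t: 43.2
tool_pos: [523.8, 205.7, 26.6]
tool_rot: [-68.2, 89.8, 15.1]
ft_force: [-0.7, -0.0, 1.3]
opening: 41.9
t: 43.62
tool_pos: [522.0, 204.6, 45.6]
tool_rot: [161.5, 89.9, -115.2]
ft_force: [0.1, -0.0, 1.0]
opening: 42.0
t: 44.03
tool_pos: [518.3, 202.4, 189.8]
tool_rot: [132.5, 89.3, -144.2]
ft_force: [0.7, -0.7, -0.1]
opening: 42.0
```

View pics/zc_wrist.png

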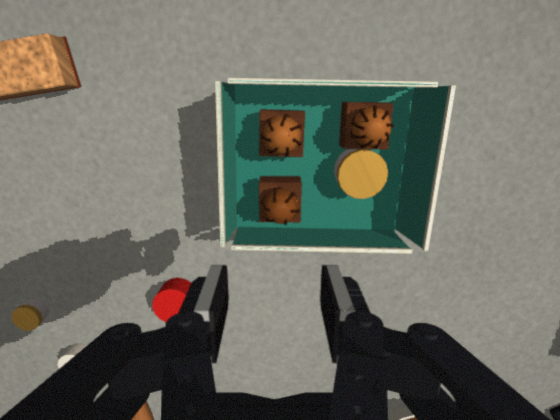

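View pics/zc_side.png

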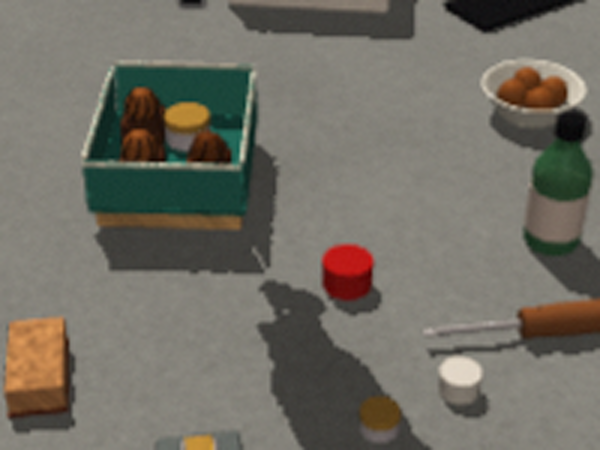

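All four objects are in the tray, the walls are upright and the bottle stands. I check positions and wall angles numerically.

```bash
python3 -m crank '[[[0,0,0],[-0.01,0,0],0.49],[[0,0,0],[0,0,0],0.49],[[0,0,0],[0,0,0],0.49],[[0,0,0],[0,0,0],0.49],[[0,0,0],[0,0,0],0.49]]'
python3 - <<'E'
from h import *
import tr
def T(P): d=P[:2]-tr.C; return np.round([d@tr.ex,d@tr.ey],1)
c=cam("wrist");f=robot.grab_frame("wrist");save(f,"zd_wrist",(190,60,470,270),2.8)
hsv=cv2.cvtColor(f,cv2.COLOR_RGB2HSV);m=cv2.inRange(hsv,(16,120,90),(28,255,255))
n,l,s,ce=cv2.connectedComponentsWithStats(m)
for i in range(1,n):
    if s[i,4]>400: print("tin lid",ce[i].round(),s[i,2:5],T(atz(c,ce[i],49)))
for d in robot.mark_of("wrist","carving1"): print("carv",round(d["score"],2),np.round(d["xy"]),T(atz(c,d["xy"],23)))
ft=robot.grab_frame("top");fs=robot.grab_frame("side");save(ft,"zd_top")
for e in("far","left","near","right"):
    r={}
    for cn in("wrist","top","side"):
        q=robot.mark_of(cn,f"wall_{e}_edge")
        if q and q[0]["score"]>.4: r[cn]=(np.round(q[0]["xy"]),T(atz(cam(cn),q[0]["xy"],71.5)))
    print(e,r)
E
```

```text
t: 44.55
tool_pos: [521.0, 203.3, 206.0]
tool_rot: [174.2, 89.9, -102.5]
ft_force: [-0.8, 0.4, -0.3]
opening: 42.1
tin lid [356. 165.] [  48   47 1744] [ 7.8 33. ]
tin lid [ 32. 306.] [ 26  22 449] [ 148.  -276.8]
carv 0.85 [281. 126.] [-22.7 -31.2]
carv 0.82 [354. 115.] [-32.2  34.2]
carv 0.81 [276. 185.] [ 32.  -35.1]
far {'wrist': (array([319., 238.]), array([66.5,  1.5])), 'top': (array([173., 230.]), array([59.1, -3.3])), 'side': (array([253., 146.]), array([67.2,  3.9]))}
left {'wrist': (array([426., 169.]), array([ 7.4, 84.6])), 'side': (array([234., 131.]), array([12.5, 83.4]))}
near {'wrist': (array([325.,  76.]), array([-62.6,   1. ])), 'top': (array([163., 282.]), array([-63.6,   0. ])), 'side': (array([240., 168.]), array([ 39.7, -96.4]))}
right {'wrist': (array([221., 162.]), array([  0.7, -78.9])), 'top': (array([199., 259.]), array([  1.6, -74.6])), 'side': (array([220., 164.]), array([ -7. , -78.6]))}
```

View pics/zd_wrist.png

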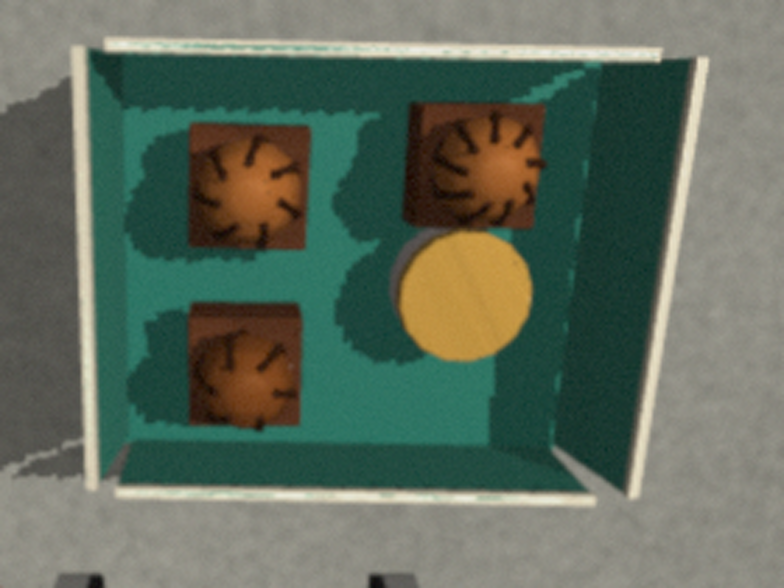

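View pics/zd_top.png

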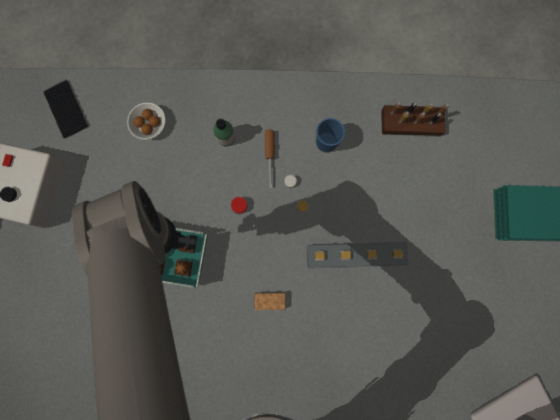

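The tin has shifted to tray (8,33), beside carving A but still inside. The left wall's edge reads y ≈ 84, so it may lean out. I measure that properly.

Run:
```python
from h import *
import tr
def T(P): d=P[:2]-tr.C; return np.round([d@tr.ex,d@tr.ey],1)
c=cam("wrist")
px=lambda x,y:(190+x/2.8,60+y/2.8)
print("L top",T(atz(c,px(705,60),70)),T(atz(c,px(634,496),70)),"hinge",T(atz(c,px(598,65),23)),T(atz(c,px(552,450),23)))
print("R top",T(atz(c,px(75,48),70)),T(atz(c,px(90,488),70)),"hinge",T(atz(c,px(121,105),23)),T(atz(c,px(128,445),23)))
print("N top",T(atz(c,px(380,43),70)),"F top",T(atz(c,px(380,495),70)),"F hinge",T(atz(c,px(380,442),23)))
for a in(1.3,1.4,1.5,1.6):
  P=[[*tr.w(x,75+50*np.cos(a)),21.5+50*np.sin(a)] for x in(-63,63)];print(a,((proj(c,P)-[190,60])*2.8).round().tolist())
save(robot.grab_frame("side"),"ze_side",(190,110,270,190),7)
```

```text
L top [-58.4  88.2] [67.1 85.3] hinge [-58.1  76.2] [69.6 74.7]
R top [-62.1 -79. ] [ 64.  -81.4] hinge [-46.9 -72.6] [ 67.2 -74.8]
N top [-63.1   1.8] F top [66.6  7.5] F hinge [66.4 14. ]
1.3 [[708.0, 41.0], [645.0, 483.0]]
1.4 [[691.0, 41.0], [631.0, 484.0]]
1.5 [[673.0, 41.0], [615.0, 485.0]]
1.6 [[654.0, 41.0], [599.0, 485.0]]
```

View pics/ze_side.png

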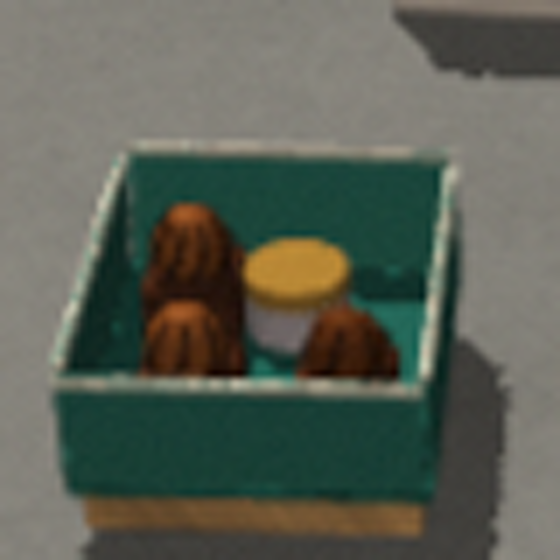

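The left wall is at about 1.33 rad. I check the earlier pictures to see when it moved, because step 1 must have been met before the objects went in.

Run:
```python
from h import *
import tr
def T(P): d=P[:2]-tr.C; return np.round([d@tr.ex,d@tr.ey],1)
for n,pos,rot,pts in (("p",[526.9,267,116.2],[-92.6,89.9,-8.9],[("L",373,80),("L",352,292),("R",70,70),("R",103,296)]),
 ("q",[527.7,266.7,152.4],[130.8,89.6,-146],[("L",365,84),("L",350,273),("R",109,78),("R",131,271)]),
 ("v",[471.2,279.1,155.9],[-45.8,89.8,37.3],[("L",353,171),("L",326,330),("R",115,167),("R",135,328)]),
 ("y",[463.4,209.9,157.1],[137.1,89.5,-140.1],[("L",464,175),("L",438,330),("R",219,173),("R",224,333)]),
 ("zb",[521,199.4,95.3],[133,89.9,-143.3],[("L",557,76),("L",499,316),("R",198,67),("R",207,310)]),
 ("zc",[520,203,193],[132.5,89.3,-144.2],[("L",453,87),("L",427,248),("R",219,83),("R",225,245)])):
    c=cam("wrist",dict(tool_pos=pos,tool_rot=rot))
    print(n,[(e,T(atz(c,(x,y),70.5)).tolist()) for e,x,y in pts])
    print("  1.40:",proj(c,[[*tr.w(x,75+50*np.cos(1.4)),70.8] for x in(-63,63)]).round().tolist()," 1.57:",proj(c,[[*tr.w(x,76.5),71.5] for x in(-63,63)]).round().tolist())
```

```text
p [('L', [-59.5, 76.2]), ('L', [62.4, 74.9]), ('R', [-63.5, -74.7]), ('R', [65.8, -78.1])]
  1.40: [[389.0, 73.0], [366.0, 293.0]]  1.57: [[375.0, 73.0], [355.0, 294.0]]
q [('L', [-57.5, 81.4]), ('L', [69.7, 80.5]), ('R', [-61.6, -72.1]), ('R', [67.7, -76.1])]
  1.40: [[369.0, 74.0], [355.0, 265.0]]  1.57: [[358.0, 74.0], [345.0, 265.0]]
v [('L', [-60.4, 85.1]), ('L', [64.6, 72.4]), ('R', [-64.2, -71.1]), ('R', [61.5, -74.7])]
  1.40: [[351.0, 167.0], [340.0, 328.0]]  1.57: [[340.0, 168.0], [332.0, 329.0]]
y [('L', [-57.1, 88.5]), ('L', [64.6, 87.6]), ('R', [-60.2, -73.8]), ('R', [66.5, -77.6])]
  1.40: [[458.0, 166.0], [433.0, 328.0]]  1.57: [[448.0, 167.0], [424.0, 329.0]]
zb [('L', [-59.0, 84.0]), ('L', [65.8, 84.3]), ('R', [-62.4, -74.9]), ('R', [62.9, -78.0])]
  1.40: [[559.0, 66.0], [499.0, 312.0]]  1.57: [[544.0, 66.0], [487.0, 313.0]]
zc [('L', [-57.1, 88.6]), ('L', [67.4, 86.8]), ('R', [-60.4, -77.3]), ('R', [64.9, -78.9])]
  1.40: [[447.0, 78.0], [424.0, 243.0]]  1.57: [[438.0, 78.0], [416.0, 244.0]]
```

Upright walls before the tin went in are confirmed (edge y ≈ 76), so step 1 was met. The left wall was pushed out later by the opening finger. I raise it again from outside.

```bash
python3 plan.py 512 384 150 83.5 6 0;  python3 -m crank '[[[0,0,0],[0.004,0.004,0.036],0],[[0,0,0],[0.008,0.004,0.036],0],[[0,0,0],[0.008,0.004,0.036],0],[[0,0,0],[0.008,0.004,0.036],0],[[0,0,0],[0.008,0.004,0.036],0]]'
python3 plan.py 512 384 100 83.5 5 0
```

```text
from [521.5 203.5 206.7] d [ -9.5 180.5 -56.7] turn deg [-0.2 -0.   0.1] F [-0.  -0.9  0.4] open 41.7 t 45.4
[[-0.001,-0.000,0.000],[0.0094,0.0051,0.0297],0],
[[-0.001,-0.000,0.000],[0.0094,0.0051,0.0297],0],
[[-0.001,-0.000,0.000],[0.0094,0.0051,0.0297],0],
[[-0.001,-0.000,0.000],[0.0094,0.0050,0.0297],0],
[[-0.001,-0.000,0.000],[0.0094,0.0050,0.0297],0],
[[-0.001,-0.000,0.000],[0.0094,0.0050,0.0297],0]
t: 45.82
tool_pos: [529.1, 379.3, 172.2]
tool_rot: [-105.0, 89.6, -22.9]
ft_force: [1.2, 0.5, 0.0]
opening: -0.3
from [529.1 379.3 172.2] d [-17.1   4.7 -72.2] turn deg [-1.4 -0.1  0.4] F [1.2 0.5 0. ] open -0.3 t 45.82
[[-0.005,-0.000,0.001],[0.0144,0.0036,0.0005],0],
[[-0.005,-0.000,0.001],[0.0144,0.0036,0.0005],0],
[[-0.005,-0.000,0.001],[0.0144,0.0036,0.0005],0],
[[-0.005,-0.000,0.001],[0.0144,0.0036,0.0005],0],
[[-0.005,-0.000,0.001],[0.0144,0.0035,0.0005],0]
```

```bash
python3 -m crank '[[[-0.005,0,0.001],[0.014,0.0036,0.001],0],[[-0.005,0,0.001],[0.014,0.0036,0.001],0],[[-0.005,0,0.001],[0.014,0.0036,0.001],0],[[-0.005,0,0.001],[0.014,0.0036,0.001],0],[[-0.005,0,0],[0.014,0.0035,0],0]]'
python3 plan.py 512 384 36 83.5 5 0
```

```text
t: 46.23
tool_pos: [509.4, 401.6, 99.7]
tool_rot: [-28.0, 89.5, 56.5]
ft_force: [-0.3, -0.1, 0.2]
opening: 0.3
from [509.4 401.6  99.7] d [  2.6 -17.6 -63.7] turn deg [1.  0.4 0.2] F [-0.3 -0.1  0.2] open 0.3 t 46.23
[[0.003,0.002,0.001],[0.0127,-0.0008,-0.0035],0],
[[0.003,0.002,0.001],[0.0127,-0.0008,-0.0035],0],
[[0.003,0.002,0.001],[0.0127,-0.0009,-0.0035],0],
[[0.003,0.002,0.001],[0.0127,-0.0009,-0.0035],0],
[[0.003,0.002,0.001],[0.0127,-0.0009,-0.0035],0]
```

```bash
python3 -m crank '[[[0.003,0.002,0.001],[0.0127,-0.0008,-0.0035],0],[[0.003,0.002,0.001],[0.0127,-0.0008,-0.0035],0],[[0.003,0.002,0.001],[0.0127,-0.0008,-0.0035],0],[[0.003,0.002,0],[0.0127,-0.0008,-0.0035],0],[[0.003,0.002,0],[0.0127,-0.0008,-0.0035],0]]'
python3 plan.py 508.5 352 38 83.5 5 0
```

```text
t: 46.65
tool_pos: [511.6, 383.3, 31.1]
tool_rot: [-164.0, 89.8, -80.3]
ft_force: [-0.5, 0.1, -0.1]
opening: -0.1
from [511.6 383.3  31.1] d [ -3.1 -31.3   6.9] turn deg [ 0.1 -0.2  0. ] F [-0.5  0.1 -0.1] open -0.1 t 46.65
[[0.000,-0.001,0.000],[-0.0014,-0.0001,-0.0063],0],
[[0.000,-0.001,0.000],[-0.0014,-0.0001,-0.0063],0],
[[0.000,-0.001,0.000],[-0.0014,-0.0001,-0.0063],0],
[[0.000,-0.001,0.000],[-0.0014,-0.0001,-0.0063],0],
[[0.000,-0.001,0.000],[-0.0014,-0.0001,-0.0063],0]
```

```bash
python3 -m crank '[[[0,0,0],[-0.0014,0,-0.0063],0],[[0,0,0],[-0.0014,0,-0.0063],0],[[0,0,0],[-0.0014,0,-0.0063],0],[[0,0,0],[-0.0014,0,-0.006],0],[[0,0,0],[-0.001,0,-0.005],0]]'
python3 -m crank '[[[0,0,0],[0,0,-0.003],0],[[0,0,0],[0,0,-0.003],0],[[0,0,0],[0,0,-0.003],0],[[0,0,0],[0,0,-0.002],0],[[0,0,0],[0,0,-0.002],0]]'
```

```text
t: 47.07
tool_pos: [508.0, 348.2, 35.4]
tool_rot: [169.2, 89.6, -107.3]
ft_force: [-0.8, 0.2, 0.0]
opening: 0.3
t: 47.48
tool_pos: [507.7, 334.7, 38.6]
tool_rot: [-135.7, 89.8, -52.3]
ft_force: [-0.2, 0.6, 0.4]
opening: 0.2
```

```bash
python3 -m crank '[[[0,0,0],[0,0,-0.002],0],[[0,0,0],[0,0,-0.002],0],[[0,0,0],[0,0,-0.002],0],[[0,0,0],[0,0,-0.002],0],[[0,0,0],[0,0,-0.002],0]]'
python3 -m crank '[[[0,0,0],[0,0,-0.001],0],[[0,0,0],[0,0,-0.001],0],[[0,0,0],[0,0,0],0],[[0,0,0],[0,0,0],0],[[0,0,0],[0,0,0],0]]'
```

```text
t: 47.9
tool_pos: [507.3, 332.3, 39.1]
tool_rot: [-33.2, 89.4, 50.6]
ft_force: [1.5, 4.5, -2.8]
opening: -0.2
t: 48.32
tool_pos: [507.3, 332.5, 39.2]
tool_rot: [-31.0, 89.2, 52.9]
ft_force: [1.7, 2.0, -1.1]
opening: 0.4
```

The wall is back at its stop, at the same place as the first time. I retreat and look.

```bash
python3 -m crank '[[[0,0,0],[0,0,0.008],0],[[0,0,0],[0,0,0.008],0],[[0,0,0],[-0.015,0,0.006],0],[[0,0.007,0],[-0.03,0,0],0],[[0,0.007,0],[-0.035,0,0],0]]'
python3 -m crank '[[[0,0,0],[-0.03,0,0],0],[[0,0,0],[-0.03,0,0],0],[[0,0,0],[-0.015,0,-0.03],0],[[0,0,0],[0,0,-0.036],0],[[0,0,0],[0,0,-0.036],0]]'
python3 plan.py 512 240 200 83.5 5 0
```

```text
t: 48.73
tool_pos: [504.5, 350.1, 113.4]
tool_rot: [164.4, 88.9, -111.9]
ft_force: [1.7, 1.1, -0.3]
opening: -0.0
t: 49.15
tool_pos: [495.5, 261.6, 201.2]
tool_rot: [-165.0, 89.5, -80.4]
ft_force: [-0.6, -0.5, -0.0]
opening: 0.2
from [495.5 261.6 201.2] d [ 16.5 -21.6  -1.2] turn deg [ 1.1 -0.5  0.1] F [-0.6 -0.5 -0. ] open 0.2 t 49.15
[[0.004,-0.002,0.001],[0.0003,-0.0037,-0.0040],0],
[[0.004,-0.002,0.001],[0.0003,-0.0037,-0.0040],0],
[[0.004,-0.002,0.001],[0.0003,-0.0037,-0.0040],0],
[[0.004,-0.002,0.001],[0.0003,-0.0037,-0.0040],0],
[[0.004,-0.002,0.001],[0.0002,-0.0037,-0.0039],0]
```

```bash
python3 -m crank '[[[0.004,-0.002,0],[0,-0.0037,-0.004],0],[[0.004,-0.002,0],[0,-0.0037,-0.004],0],[[0.004,-0.002,0],[0,-0.0037,-0.004],0],[[0.004,-0.002,0],[0,-0.003,-0.003],0],[[0,0,0],[0,0,0],0]]'
python3 -m crank '[[[0,0,0],[0,0,0],0],[[0,0,0],[0,0,0],0],[[0,0,0],[0,0,0],0],[[0,0,0],[0,0,0],0],[[0,0,0],[0,0,0],0]]'
python3 - <<'E'
from h import *
import tr
c=cam("wrist");f=robot.grab_frame("wrist").copy();o=robot.get_obs();print(o["tool_pos"])
for a,col in((1.4,(255,0,0)),(1.57,(255,255,0))):
    r,h=50*np.cos(a),21.5+50*np.sin(a)
    for P in([(-63,75+r),(63,75+r)],[(-63,-75-r),(63,-75-r)],[(65+r,-73),(65+r,73)],[(-65-r,-73),(-65-r,73)]):
        q=proj(c,[[*tr.w(*p),h] for p in P]).round().astype(int);cv2.line(f,tuple(map(int,q[0])),tuple(map(int,q[1])),col,1)
save(f,"zf_wrist",(140,40,420,260),2.8);save(robot.grab_frame("side"),"zf_side",(190,110,370,200),4)
E
```

```text
t: 49.57
tool_pos: [509.6, 236.9, 202.8]
tool_rot: [-146.7, 89.7, -63.7]
ft_force: [-1.0, -0.3, 0.9]
opening: 0.1
t: 49.98
tool_pos: [508.9, 240.4, 201.3]
tool_rot: [-172.4, 89.7, -89.0]
ft_force: [0.3, -0.5, -0.2]
opening: 0.1
[508.79287622 240.49688761 201.30049526]
```

View pics/zf_wrist.png

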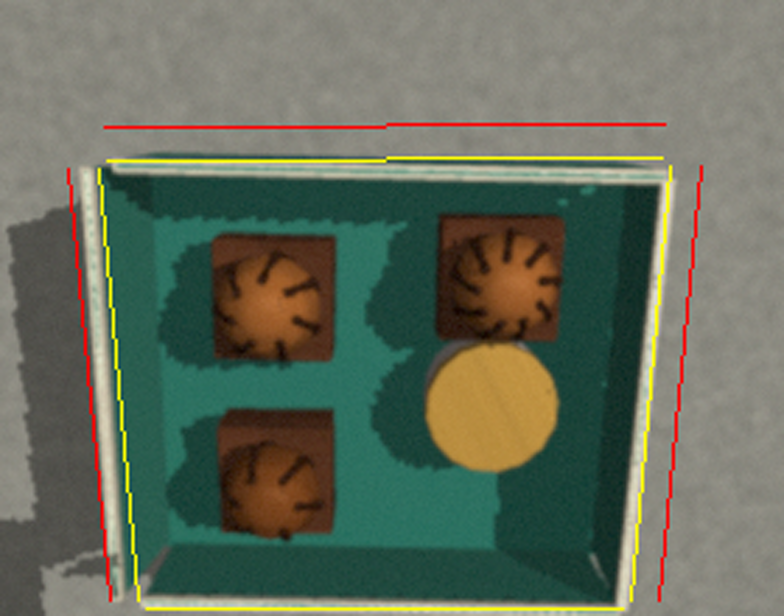

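View pics/zf_side.png

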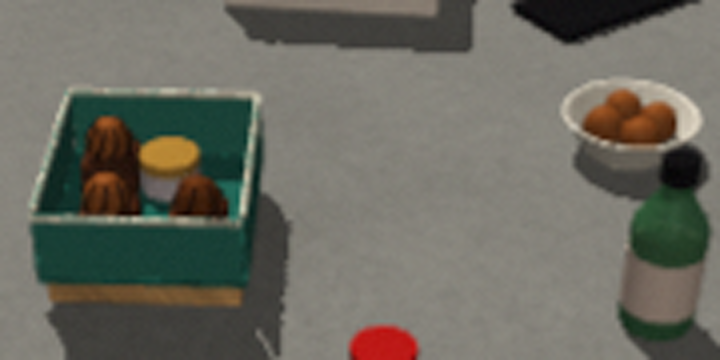

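The left wall now lies on the 1.57 line. The right wall sits between the 1.4 and 1.57 lines, at about 1.47, so I'll press it back to its stop as well for margin.

```bash
python3 -m crank '[[[0,0,0],[0.008,0.001,-0.025],0],[[0,0,0],[0.01,0.001,-0.032],0],[[0,0,0],[0.01,0.001,-0.032],0],[[0,0,0],[0.01,0.001,-0.032],0],[[0,0,0],[0.01,0.001,-0.02],0]]'
python3 plan.py 481 98 100 83.5 5 0
```

```text
t: 50.5
tool_pos: [489.5, 104.8, 154.5]
tool_rot: [-76.3, 89.6, 7.7]
ft_force: [0.4, -0.3, -0.3]
opening: 0.3
from [489.5 104.8 154.5] d [ -8.5  -6.8 -54.5] turn deg [0.6 0.1 0.4] F [ 0.4 -0.3 -0.3] open 0.3 t 50.5
[[0.002,0.000,0.001],[0.0109,0.0016,-0.0015],0],
[[0.002,0.000,0.001],[0.0109,0.0016,-0.0015],0],
[[0.002,0.000,0.001],[0.0109,0.0016,-0.0015],0],
[[0.002,0.000,0.001],[0.0109,0.0016,-0.0015],0],
[[0.002,0.000,0.001],[0.0109,0.0016,-0.0015],0]
```

```bash
python3 -m crank '[[[0.002,0,0.001],[0.012,0.001,-0.0015],0],[[0.002,0,0.001],[0.02,0.001,-0.001],0],[[0.002,0,0.001],[0.024,0.001,0],0],[[0,0,0],[0.024,0.001,0],0],[[0,0,0],[0.02,0.001,0],0]]'
python3 plan.py 485 138 36 83.5 5 0
```

```text
t: 50.92
tool_pos: [487.0, 95.5, 54.4]
tool_rot: [-73.2, 89.3, 9.9]
ft_force: [-0.1, 0.4, -0.3]
opening: 0.1
from [487.   95.5  54.4] d [ -2.   42.5 -18.4] turn deg [-0.4  0.2  0.7] F [-0.1  0.4 -0.3] open 0.1 t 50.92
[[-0.002,0.001,0.002],[0.0037,0.0015,0.0084],0],
[[-0.002,0.001,0.002],[0.0037,0.0015,0.0084],0],
[[-0.002,0.001,0.002],[0.0037,0.0014,0.0084],0],
[[-0.002,0.001,0.002],[0.0037,0.0014,0.0084],0],
[[-0.002,0.001,0.002],[0.0037,0.0014,0.0084],0]
```

```bash
python3 -m crank '[[[-0.002,0.001,0.002],[0.004,0.0015,0.0084],0],[[-0.002,0.001,0.002],[0.004,0.0015,0.0084],0],[[-0.002,0.001,0.002],[0.003,0.001,0.0084],0],[[0,0,0.002],[0.002,0.001,0.008],0],[[0,0,0],[0,0,0.007],0]]'
python3 -m crank '[[[0,0,0],[0,0,0.003],0],[[0,0,0],[0,0,0.003],0],[[0,0,0],[0,0,0.002],0],[[0,0,0],[0,0,0.002],0],[[0,0,0],[0,0,0.002],0]]'
```

```text
t: 51.33
tool_pos: [485.5, 138.9, 39.2]
tool_rot: [159.1, 89.9, -117.6]
ft_force: [-0.4, -0.8, 0.1]
opening: 0.3
t: 51.75
tool_pos: [488.6, 155.1, 41.8]
tool_rot: [-80.8, 89.8, 2.8]
ft_force: [0.8, -6.3, -1.0]
opening: 0.2
```

```bash
python3 -m crank '[[[0,0,0],[0,0,-0.008],0],[[0,0,0],[0,0,-0.01],0],[[0,0,0],[-0.015,0,-0.006],0],[[0,0,0],[-0.03,0,0],0],[[0,0,0],[-0.035,0,0],0]]'
python3 -m crank '[[[0,0,0],[-0.03,0,0],0],[[0,0,0],[-0.03,0,0],0],[[0,0,0],[-0.015,0,0.02],0],[[0,0,0],[0,0,0.03],0],[[0,0,0],[0,0,0.03],0]]'
python3 -m crank '[[[0,0,0],[0,-0.003,0.01],0],[[0,0,0],[0,0,0],0],[[0,0,0],[0,0,0],0],[[0,0,0],[0,0,0],0],[[0,0,0],[0,0,0],0]]'
python3 - <<'E'
from h import *
import tr
c=cam("wrist");f=robot.grab_frame("wrist").copy();o=robot.get_obs();print(o["tool_pos"])
for a,col in((1.4,(255,0,0)),(1.57,(255,255,0))):
    r,h=50*np.cos(a),21.5+50*np.sin(a)
    for P in([(-63,75+r),(63,75+r)],[(-63,-75-r),(63,-75-r)],[(65+r,-73),(65+r,73)],[(-65-r,-73),(-65-r,73)]):
        q=proj(c,[[*tr.w(*p),h] for p in P]).round().astype(int);cv2.line(f,tuple(map(int,q[0])),tuple(map(int,q[1])),col,1)
save(f,"zg_wrist",None,1.4);save(robot.grab_frame("side"),"zg_side",(170,90,430,290),3)
E
```

```text
t: 52.17
tool_pos: [480.7, 124.7, 118.0]
tool_rot: [129.4, 89.4, -147.1]
ft_force: [-1.0, 0.8, 1.0]
opening: -0.1
t: 52.58
tool_pos: [494.3, 192.5, 204.1]
tool_rot: [-153.8, 89.9, -71.6]
ft_force: [0.6, 0.3, -0.8]
opening: 0.2
t: 53.0
tool_pos: [498.9, 202.3, 204.2]
tool_rot: [-101.9, 89.9, -19.6]
ft_force: [0.2, -0.2, 0.3]
opening: 0.2
[498.90616863 201.98110555 204.11768311]
```

View pics/zg_wrist.png

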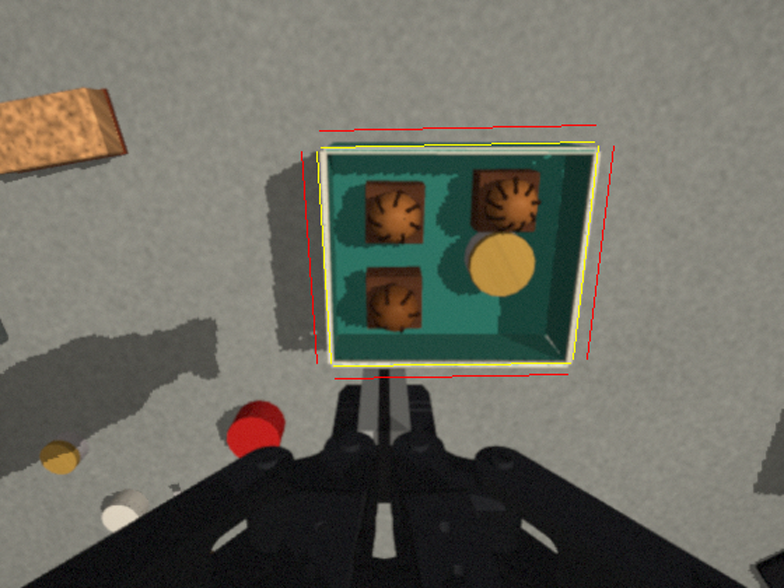

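View pics/zg_side.png

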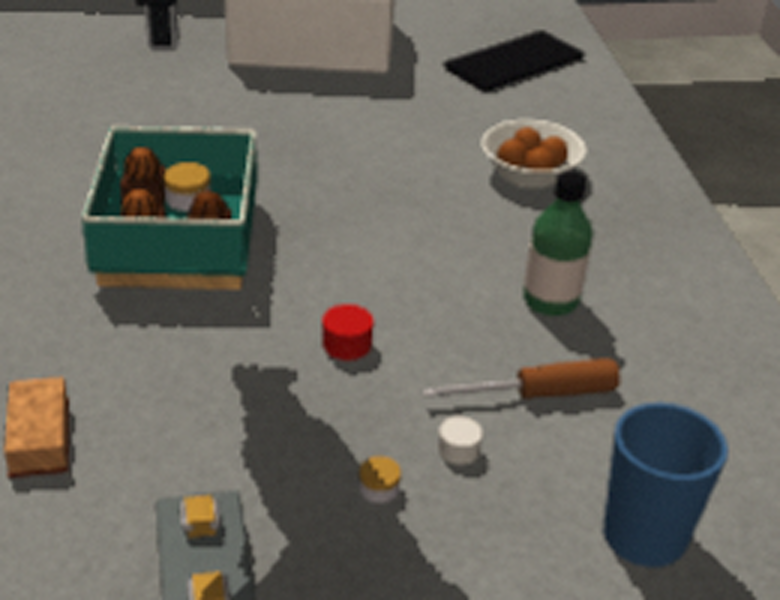

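All four wall edges now lie on the 1.57 lines. The three carvings and the tin rest on the floor, the bottle and cup stand, and the gripper is clear. I hand the job in.

```bash
python3 -c "
from rig import robot
print(robot.get_obs()['ft_force']);print(robot.finish_job())"
```

```text
[0.20659047 0.17293295 0.6740699 ]
the job is handed in; nothing more can be done
None
```

I folded all four tray walls up to their stops. I then put the large brass tin and all three carvings into the tray, and handed the job in at about 53 s of the 208 s allowed.

**Final checks:** All four wall edges lay on the projected 1.57 rad lines. The three carvings stood at about (-23,-31), (-32,34) and (32,-35) mm in the tray frame, and the tin at about (8,33) mm. All four rack posts were bare, the bottle and cup were upright, and the gripper was clear of everything.

**What went wrong on the way:**
- **Right wall, first push:** it jammed on friction at 38 N. I repeated it lower down, following the arc of the wall's edge.
- **Rack:** the fingertips pressed the rack top with about 25 N when gripping the first carving.
- **Walls leaning out:** an opening finger later pushed the left wall out to about 1.33 rad and left the right one near 1.47. I pressed both back to their stops. Pictures taken before anything went into the tray showed both upright.
- **Tin:** it moved about 20 mm inside the tray after I placed it, and ended against or very close to a carving.

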